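# Pin the retaining gate onto the battery charging cradle

### The job

Refit the loose aluminium gate on the battery charging cradle: lay it across the front of the packs so that its eye sits on the cradle's round knuckle and its tail lies in the U-shaped keeper, and let go of it. Then take the long steel hinge pin from the leaning rack and push it down through the eye and the knuckle, whose bore you will have to find as the knuckle may sit anywhere in its short slot along the gate, past its sprung ball catch, until its head is fully down on the eye; press it firmly but do not ram it onto the gate, and leave the gate in place and everything else on the bench where it is.

Things in the scene. Friction and masses are not known exactly. Their poses are not given: they have to be found in the camera images.
- gate_grip (a point): Middle of the loose gate, half-way up (14 mm above its underside): a plain aluminium bar 12 mm wide, 28 mm tall, lying on the bench; grip it here across its width. z up, y along the bar: the eye's axis is 87 mm along -y, the tail point 71 mm along +y, and a cross-piece (32 mm wide, 8 mm thick) ends the bar, its faces 94 and 102 mm along +y.
- gate_eye (a point): Centre of the bore of the gate's eye at the gate's underside. The eye is an upright round boss, 32 mm diameter, 28 mm tall, with a through bore of 11.5 mm. Axes as the gate's.
- gate_tail (a point): Point on the gate's underside, 158 mm along +y from the eye's axis, which belongs in the middle of the keeper.
- fixed_knuckle (a point): Nominal axis of the cradle's hinge knuckle, at its top: upright steel boss, 32 mm diameter, top 45 mm above the bench, vertical bore 11.5 mm, 33 mm deep. The knuckle is clamped by hand in a slot: its true axis is anywhere up to 10 mm off this point along y (none along x), so look or feel for the bore. z up, y to the keeper, x to the packs. Refitted, the gate's y lies along this y.
- keeper (a point): Middle of the keeper's flat ledge on the cradle, 45 mm above the bench, 158 mm along y from the fixed knuckle. Two upright cheeks, 16 mm tall and 22 mm long, stand 18 mm apart; the 12 mm bar lies between them, the gate's cross-piece outside with 12 mm to spare, so the laid gate can still be shifted to follow the knuckle.
- pin_head (a point): Centre of the head of the loose steel hinge pin: head 16 mm diameter, 30 mm long. z runs from the tip to the head: tip 67 mm along -z, underside of the head 15 mm along -z, top 15 mm along +z. At the start the pin leans 30 degrees from vertical in a tube of the grey rack, head roughly towards the robot, underside of the head on the tube's rim (24 mm across).
- pin_tip (a point): End of the pin's shank, on its axis; axes as the pin's. Shank 10 mm diameter, 52 mm long, its last 5 mm tapering to 7 mm. At the start it must be drawn 55 mm along its own axis to come clear of the tube; it is loose in there (12.4 mm bore).
- stub: Short pin with a broad flat head (25 mm across, 12 mm thick) in the rack's other tube, 64 mm beside the hinge pin: leave it. Origin at its tip.
- mug: Green mug 90 mm tall on the bench: leave it. Origin at the centre of its underside.
- tape: Roll of black tape 90 mm across, 22 mm high, lying on the bench: leave it. Origin at the centre of its underside.
- driver: Screwdriver 200 mm long lying on the bench: leave it. Origin below its middle.
- pack: Single green battery pack 75 x 45 x 60 mm standing on the bench: leave it. Origin at the centre of its underside.
- spraycan: Dark can 150 mm tall, 52 mm across: leave it. Origin at the centre of its underside.
- remote: Black hand controller 100 x 150 x 45 mm with two sticks: leave it. Origin at the centre of its underside.
- gate: The gate as a body, 0.14 to 0.28 kg: origin on its underside, 75 mm along +y from the eye's axis; axes as above.
- pin: The hinge pin as a body, 80 g: origin at its tip, z towards the head. In the knuckle a sprung ball stands 2 mm into the bore 12 mm below its mouth; pushing the pin past it and further takes some newtons (up to about 8). Home, the tip is 24 mm below the knuckle's top.
- cradle: Fixed charging cradle: dark steel base plate 145 x 245 mm with three standing green battery packs, tops 76 mm above the bench, near faces 52 mm in +x from the gate line. Origin on the bench, 45 mm along +x and 75 mm along +y from the knuckle's axis.
Mind the look-alikes: they are no part of the job. What is meant by the gate is not pink, and is the larger of those in its own colour.

How it is judged:
On the way:
1. the gate lies released with its eye on the fixed knuckle (within 14 mm of its nominal axis) and its tail in the keeper, the pin still out of the knuckle (horizontal distance between gate_eye and fixed_knuckle below 0.014 m and z of gate_eye in the frame of fixed_knuckle between -0.003 and 0.003 m and x of gate_tail in the frame of keeper between -0.006 and 0.006 m and z of gate_tail in the frame of keeper between -0.003 and 0.003 m and angle between gate's own z axis and vertical below 0.06 rad and contact force between gate and the fingers below 0.1 N and linear speed of gate below 0.02 m/s and (horizontal distance between pin_tip and fixed_knuckle above 0.03 m or z of pin_tip in the frame of fixed_knuckle above 0.02 m)), for 0.2 s.
At the end, for the whole second after the job is handed in: Gate level on the knuckle (within 3 mm in height) and tail in the keeper; long pin upright through eye and knuckle, within 4 mm of the eye's axis and 12.5 mm of the knuckle's nominal axis, its tip at least 20.5 mm below the knuckle's top (head within 3.5 mm of the eye); all released, at rest (horizontal distance between each of gate_eye, pin_tip and fixed_knuckle below 0.0125 m and z of gate_eye in the frame of fixed_knuckle between -0.003 and 0.003 m and x of gate_tail in the frame of keeper between -0.006 and 0.006 m and z of gate_tail in the frame of keeper between -0.003 and 0.003 m and angle between gate's own z axis and vertical below 0.06 rad and horizontal distance between gate_eye and pin_tip below 0.004 m and z of pin_tip in the frame of fixed_knuckle below -0.0205 m and horizontal distance between pin_head and fixed_knuckle below 0.015 m and angle between pin's own z axis and vertical below 0.1 rad and linear speed of each of pin, gate below 0.02 m/s); the robot touches nothing.
It fails at once if the short pin or another bystander is displaced by more than 40 mm (distance of any of stub, mug, tape, driver, pack, spraycan, remote from where it was at the start of the episode above 0.04 m).
It fails at once if the pin is rammed: more than 60 N between the pin and the gate (contact force between pin and gate above 60 N).
It also fails if it takes over 72 s, if anything falls off the work surface, if the arm or the gripper's body presses on something with over 40 N, if the wrist force passes 120 N, or if a joint passes its speed limit or range.

### The arm

A 6-joint arm with a two-finger parallel gripper is mounted at the origin on the work surface. World frame = base frame: x ahead of the robot, y to its left, z up, the work surface at z = 0. Lengths are in m, angles in rad, forces in N, time in s.
With the tool pointing down it reaches from about 0.425 to 0.95 m from the base axis. Payload 3.5 kg.
Tool frame: the origin (TCP) lies at the very end of the fingers, on their centre line; the grasp point (between the pads) lies 19 mm behind it; z points along the fingers, x is the direction in which the jaws open and shut, and the axes are right-handed (so a half turn about z gives the same grasp; the last joint's range is limited). The gripper opens to 85 mm and grips with 20 to 120 N. Pads are 22 mm wide; open, the fingers measure 114 mm over their backs; the gripper's body (76 mm by 85 mm) begins 54 mm behind the grasp point. The pads swing forward as they close: fully open they stand 13 mm farther back than shut.
Start: joints at [-0.15, 0.286, 1.577, -0, 1.279, -0.15], TCP at [0.675, 0, 0.194] pointing down, gripper open.
Joint ranges: [-2.77, 2.77], [-0.9, 2.22], [0.21, 2.48], [-1.53, 4.67], [0.24, 2.81], [-2.84, 2.84]. Speed limits (rad/s): [2.79, 2.79, 3.14, 3.14, 3.14, 3.14].

### API

Orientations are given as a 3x3 rotation matrix whose columns are the frame's x, y, z axes.
In Python, from workcell import arm gives the robot as it stands. The module is installed in compiled form; this text tells all that it offers.
- The arm moves only by the shell command python3 -m inch 'ROWS' [OPENING] [FORCE]. ROWS is JSON, a list of rows, each a list of 2 entries, a list of its own where there are three numbers: the shift along the tool's x, y, z in mm, then the turn, a rotation vector about the tool's x, y, z in rad. In form: [[[dx, dy, dz], [wx, wy, wz]], ...]. A call has 1 to 12 rows; each row is the pose to reach, as a shift and turn from the pose commanded when the call began, along the tool's axes at that moment; what a row does not reach only later rows make up. A row lasts 1/12 s, in which the tool goes at most 41.7 mm and 7.16 degrees, less where a joint would pass 70% of its speed; a pose out of reach is approached as far as the arm can. A call with a gripper value outside its range is refused whole. OPENING is the closure, from 0 (fully open) to 1 (shut), set as the call begins (- or left out, the last holds). The fingers move at their own pace and stop on an object; FORCE is the grip in N (left out, the last holds). Time passes only in rows, so rows that repeat a pose let the fingers close. It gives the time, the measured TCP pose, the force and the opening at its end, in the units of the state.
- arm.get_state(): the state, without advancing time (a new reading comes with each control period).
- arm.grab_frame(name): name is "scene" or "side" or "wrist"; returns the picture (480x640x3 uint8, red, green, blue); there is no depth.
- arm.camera_model(name): a dict with "intrinsics" (3x3 intrinsics, pixels), "world_from_camera" (4x4, takes a point from camera to world coordinates); the wrist camera has in their place "mount" (4x4, takes a point from camera to tool coordinates, whose origin is the TCP and whose axes are the tool frame's). Camera axes: x right, y up, looking along -z (the intrinsics and any distortion apply to the point x, -y, -z); pixel columns grow to the right and rows downward; lengths in m; the calibration is good to about 2 mm. The wrist camera is an equidistant fisheye: a pixel r from the principal point sees the ray r / f radians off the axis. A picture is of the moment at which its call begins: read the wrist's pose just before it. camera_model takes no time and is no camera call.
- arm.job_done(): hands the job in, once; it reports no verdict.
Trained networks look in the newest picture that a camera, given by its name, has taken for a name from the list of things; names that differ only in an ending like _2 or _b are one class to them, and where a whole thing is asked for, a point or a joint stands for the part that bears it (a point fixed in the world has none). Each returns a list of dicts, best first, with "conf" (0 to 1); they miss things now and then, are a little off and sometimes report something else, mostly with a low value. They report only what shows in the picture. A call takes as long as a camera call. They do not tell look-alikes from the thing itself.
- arm.recognise(camera, query): "point" ([column, row] in pixels, amid what is visible of it).
- arm.masks_of(camera, query): "region" (480x640 bool, what is visible of it) and "point" ([column, row] in pixels, amid what is visible of it).
The state is a dict: "time": time; "qpos": joint angles; "qd": joint speeds; "joint_torque": joint torques, N m; "ee_pos": TCP position; "orientation": TCP orientation; "wrist_force": force on the tool from outside, world axes, zero at the start; "wrist_torque": the same for the moment, N m; "finger_gap": finger opening in m.
Only numpy, scipy, OpenCV 4.12 (cv2) and the standard library are available. Lean on these libraries where they do the work, as an engineer would, in place of code of your own. Each camera call takes 0.05 s, during which the arm holds its last target.

## Working session

There is one attempt and no reset: what is moved stays moved. The work goes in short steps, Python scripts to look and compute and a shell command to move; the robot and the scene stay as the last step left them, time stands still between calls to the robot, and variables do not carry over. Pictures are saved under pics/ and viewed, and the job is handed in when it is done.

```bash
mkdir -p pics; cat > h.py <<'E'
import numpy as np, cv2
from workcell import arm
def save(im,n): cv2.imwrite('pics/'+n+'.png',cv2.cvtColor(im,cv2.COLOR_RGB2BGR))
E
python3 - <<'E'
from h import *
np.set_printoptions(precision=4,suppress=True)
s=arm.get_state();print(s)
for n in ['scene','side','wrist']:
    im=arm.grab_frame(n);save(im,n+'0');print(n,arm.camera_model(n))
E
```

```text
{'time': 0.0, 'qpos': array([-0.15  ,  0.2872,  1.5782,  0.    ,  1.2786, -0.15  ]), 'qd': array([ 0.0002, -0.0006, -0.0003,  0.0015,  0.0009,  0.0008]), 'joint_torque': array([ -0.0002, -40.5981, -29.2628,  -0.0002,   0.0058,   0.    ]), 'ee_pos': array([0.6743, 0.0002, 0.1927]), 'orientation': array([[ 1.    , -0.    , -0.0023],
       [-0.    , -1.    ,  0.0004],
       [-0.0023, -0.0004, -1.    ]]), 'wrist_force': array([0.3499, 0.3604, 0.7382]), 'wrist_torque': array([-0.0215,  0.0286,  0.0462]), 'finger_gap': 0.08537693843242672}
scene {'intrinsics': array([[549.6432,   0.    , 320.6782],
       [  0.    , 549.6432, 242.7925],
       [  0.    ,   0.    ,   1.    ]]), 'world_from_camera': array([[-0.4362, -0.6519,  0.6203,  1.4313],
       [ 0.8999, -0.3149,  0.3018,  0.4344],
       [-0.0014,  0.6898,  0.724 ,  1.116 ],
       [ 0.    ,  0.    ,  0.    ,  1.    ]])}
side {'intrinsics': array([[583.1259,   0.    , 318.8992],
       [  0.    , 583.1259, 239.175 ],
       [  0.    ,   0.    ,   1.    ]]), 'world_from_camera': array([[ 0.9251,  0.2079, -0.3179,  0.1488],
       [-0.3798,  0.4947, -0.7817, -1.0179],
       [-0.0053,  0.8438,  0.5366,  0.7504],
       [ 0.    ,  0.    ,  0.    ,  1.    ]])}
wrist {'intrinsics': array([[371.6483,   0.    , 320.8168],
       [  0.    , 371.6483, 235.3915],
       [  0.    ,   0.    ,   1.    ]]), 'mount': array([[ 1.    ,  0.0004,  0.0008, -0.0017],
       [ 0.0006, -0.9589, -0.2836, -0.0714],
       [ 0.0006,  0.2836, -0.9589, -0.1808],
       [ 0.    ,  0.    ,  0.    ,  1.    ]])}
```

View pics/scene0.png

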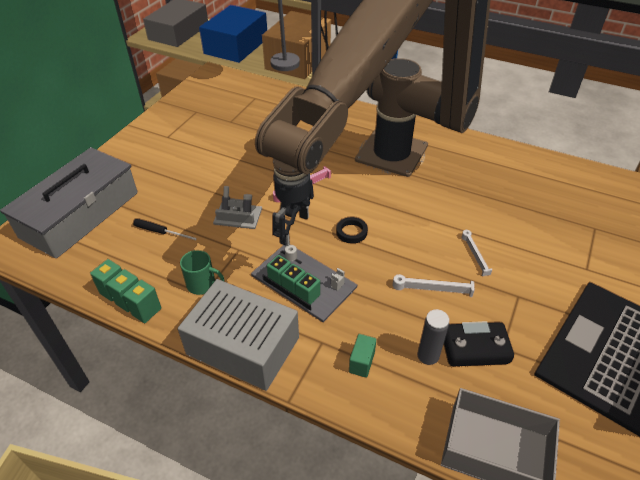

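View pics/side0.png

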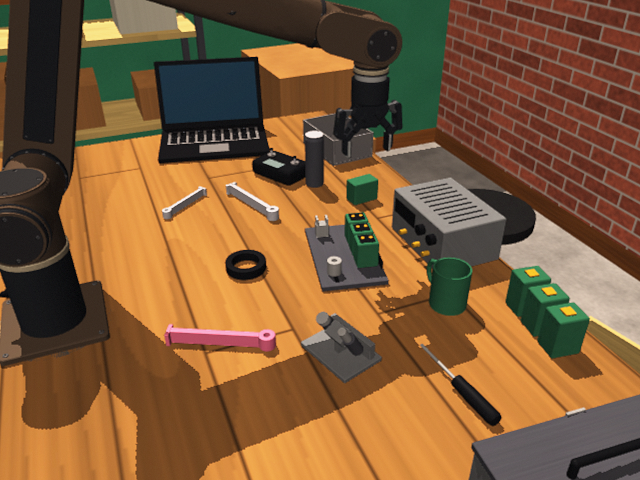

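View pics/wrist0.png

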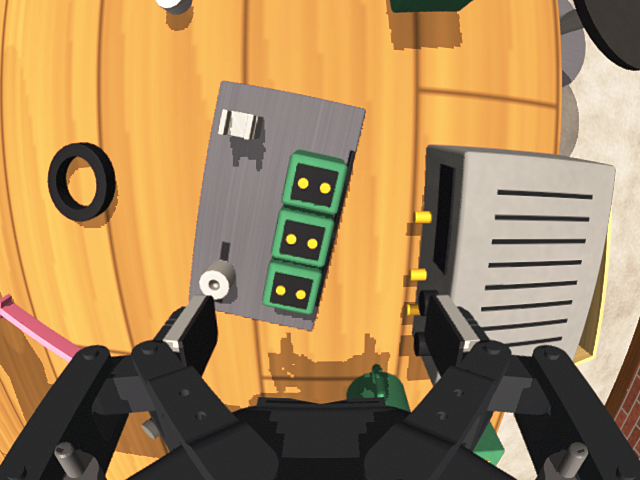

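The wrist view shows the knuckle with its bore at (214,284), the slot behind it and the keeper at (238,124). In the scene view the large aluminium gate has its eye at (400,283) and its cross-piece at (472,288). The rack is at (238,210).

```bash
cat >> h.py <<'E'
np.set_printoptions(precision=4,suppress=True)
from scipy.optimize import least_squares
def pose(s=None):
    s=s or arm.get_state(); T=np.eye(4);T[:3,:3]=s['orientation'];T[:3,3]=s['ee_pos'];return T
def cam(n,T=None):
    m=arm.camera_model(n); K=m['intrinsics']
    W=(T if T is not None else pose())@m['mount'] if n=='wrist' else m['world_from_camera']
    return n,K,W
def proj(c,P):
    n,K,W=c;P=np.atleast_2d(P);p=(P-W[:3,3])@W[:3,:3];p=p*[1,-1,-1]
    if n=='wrist':
        r=np.hypot(p[:,0],p[:,1]);th=np.arctan2(r,p[:,2]);k=th/np.maximum(r,1e-12)
        q=p[:,:2]*k[:,None]
    else: q=p[:,:2]/p[:,2:]
    return q*[K[0,0],K[1,1]]+K[:2,2]
def ray(c,px):
    n,K,W=c;q=(np.array(px,float)-K[:2,2])/[K[0,0],K[1,1]]
    if n=='wrist':
        t=np.hypot(*q);d=np.array([*(q/max(t,1e-12)*np.sin(t)),np.cos(t)])
    else: d=np.array([*q,1.])
    d=W[:3,:3]@(d*[1,-1,-1]);return W[:3,3],d/np.linalg.norm(d)
def onz(c,px,z):
    o,d=ray(c,px);return o+d*(z-o[2])/d[2]
def tri(obs):
    A=np.zeros((3,3));b=np.zeros(3)
    for c,px in obs:
        o,d=ray(c,px);M=np.eye(3)-np.outer(d,d);A+=M;b+=M@o
    return np.linalg.solve(A,b)
E
python3 - <<'E'
from h import *
S,D,Wc=cam('scene'),cam('side'),cam('wrist')
for q in ['gate_eye','gate_tail','gate','fixed_knuckle','keeper','pin_head','pin','stub']:
    for n in ['scene','side','wrist']:
        r=arm.recognise(n,q)
        print(q,n,[(np.round(a['point'],1),round(a['conf'],2)) for a in r[:3]])
print('knuckle wrist z45',onz(Wc,(213.5,284),.045))
print('keeper wrist',onz(Wc,(238,124),.055))
# gate by hand
for nm,ps,pd in [('eye',(400,283),(272,213)),('cross',(472,288),(230,187))]:
    print(nm,tri([(S,ps),(D,pd)]),onz(S,ps,.028),onz(D,pd,.028))
E
```

```text
gate_eye scene [(array([477.9, 251.8]), 0.85), (array([432.2, 291. ]), 0.69), (array([319.7, 175.7]), 0.63)]
gate_eye side [(array([223.8, 340.4]), 0.98), (array([257.4, 201.1]), 0.9), (array([182.9, 200.5]), 0.74)]
gate_eye wrist [(array([174.4,   8. ]), 0.95), (array([ 37.1, 328.8]), 0.81), (array([275.3, 191.8]), 0.55)]
gate_tail scene [(array([474.8, 253.3]), 0.64), (array([432.2, 283.7]), 0.57), (array([319.8, 175.5]), 0.56)]
gate_tail side [(array([221.7, 338.6]), 0.93), (array([253.9, 201.3]), 0.88), (array([184.4, 200.1]), 0.63)]
gate_tail wrist [(array([ 34.9, 330.1]), 0.87), (array([176.5,   5. ]), 0.72)]
gate scene [(array([432.9, 287.1]), 0.79), (array([322.9, 178.9]), 0.72), (array([477., 252.]), 0.61)]
gate side [(array([180.5, 203.4]), 0.95), (array([219.8, 341.3]), 0.81), (array([251.3, 202.5]), 0.61)]
gate wrist [(array([ 34.9, 329.8]), 0.74), (array([175.5,   5.7]), 0.66), (array([274.1, 198.6]), 0.21)]
fixed_knuckle scene [(array([305.7, 280.4]), 0.95)]
fixed_knuckle side [(array([348.9, 253.7]), 0.77)]
fixed_knuckle wrist [(array([272. , 198.5]), 0.64)]
keeper scene [(array([307.4, 282.8]), 0.93)]
keeper side [(array([346.2, 247.4]), 0.83)]
keeper wrist [(array([271.9, 193.3]), 0.66)]
pin_head scene [(array([225.4, 189.8]), 0.48)]
pin_head side []
pin_head wrist [(array([176.3,   5. ]), 0.18)]
pin scene [(array([225.5, 189.9]), 0.65), (array([304.6, 280. ]), 0.56)]
pin side []
pin wrist []
stub scene [(array([244.8, 193.2]), 0.49)]
stub side [(array([321. , 321.8]), 0.44)]
stub wrist [(array([150. , 429.1]), 0.73)]
knuckle wrist z45 [ 0.5654 -0.0761  0.045 ]
keeper wrist [0.6011 0.0771 0.055 ]
eye [0.5242 0.2219 0.0103] [0.5386 0.2253 0.028 ] [0.5153 0.1919 0.028 ]
cross [0.4617 0.395  0.0141] [0.4747 0.3952 0.028 ] [0.4556 0.3694 0.028 ]
```

```bash
python3 - <<'E'
import cv2
a=cv2.imread('pics/scene0.png');b=cv2.imread('pics/side0.png');w=cv2.imread('pics/wrist0.png')
f=lambda i,x,y,s:cv2.resize(i[y:y+75*4//s if 0 else y+int(300/s),x:x+int(400/s)],(400,300),interpolation=cv2.INTER_CUBIC)
o=cv2.vconcat([cv2.hconcat([f(a,380,250,4),f(b,210,160,4)]),cv2.hconcat([f(a,200,175,4),f(b,295,295,4)])])
cv2.imwrite('pics/crop0.png',o)
E
```

```text
(no output)
```

View pics/crop0.png

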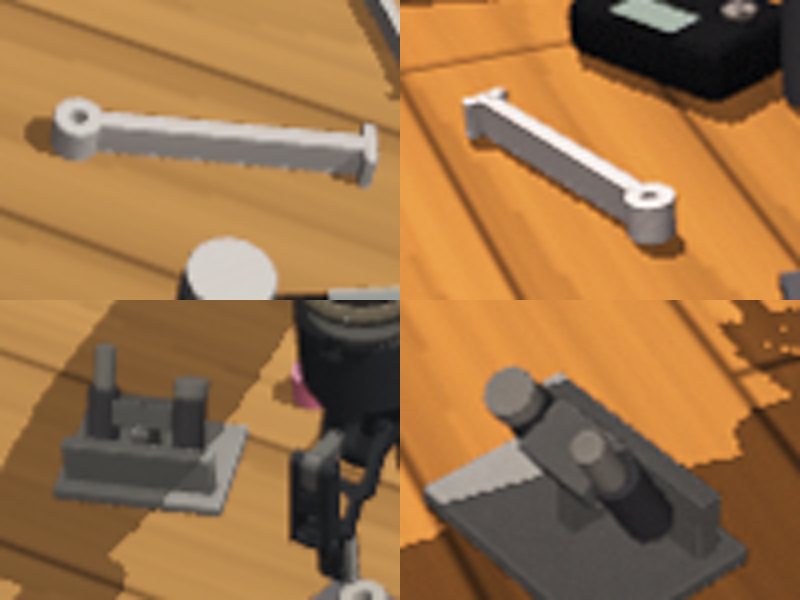

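The crops show the gate's eye bore at scene (399.6,279) and side (272.5,209), and the top of its cross-piece at scene about (472,281) and side (231.5,184). The slim-headed pin is the left one in the scene view, at (226,187), and the near one in the side view. The broad-headed one is the stub.

```bash
cat >> h.py <<'E'
def goto(p,R,T=None):
    """shift (mm, tool axes) and rotvec from pose T to p,R"""
    T=pose() if T is None else T
    from scipy.spatial.transform import Rotation as Ro
    return np.round(T[:3,:3].T@(np.array(p)-T[:3,3])*1000,1), np.round(Ro.from_matrix(T[:3,:3].T@R).as_rotvec(),4)
def down(yaw):  # tool x at yaw from world x, pointing down
    c,s=np.cos(yaw),np.sin(yaw);return np.array([[c,s,0],[s,-c,0],[0,0,-1.]])
E
python3 - <<'E'
from h import *
S,D=cam('scene'),cam('side')
for nm,ps,pd in [('eye',(399.6,279),(272.5,209)),('cross',(472.5,281.5),(231.5,184))]:
    print(nm,tri([(S,ps),(D,pd)]),onz(S,ps,.028),onz(D,pd,.028))
e=tri([(S,(399.6,279)),(D,(272.5,209))]);c=tri([(S,(472.5,281.5)),(D,(231.5,184))])
d=(c-e)[:2];print(np.linalg.norm(d));d/=np.linalg.norm(d)
m=e[:2]+.087*d;yaw=np.arctan2(-d[0],d[1]);print(m,yaw)
print(goto([*m,.2],down(yaw)))
E
```

```text
eye [0.5244 0.2186 0.0241] [0.5266 0.2198 0.028 ] [0.5229 0.2106 0.028 ]
cross [0.461  0.3887 0.0301] [0.4532 0.3907 0.028 ] [0.4639 0.385  0.028 ]
0.18155476099723286
[0.494  0.3001] 0.35712064909977637
(array([-181. , -300.1,   -6. ]), array([-0.    ,  0.    , -0.3571]))
```

```bash
python3 - <<'E'
from h import *
print(goto([.565,-.076,.165],down(-.23)))
E
```

```text
(array([-110.,   76.,   29.]), array([-0.  ,  0.  ,  0.23]))
```

```bash
python3 -m inch '[[[-37,25,10],[0,0,0.08]],[[-73,51,20],[0,0,0.16]],[[-110,76,29],[0,0,0.23]],[[-110,76,29],[0,0,0.23]],[[-110,76,29],[0,0,0.23]]]'
python3 - <<'E'
from h import *
s=arm.get_state();print(s['ee_pos'],abs(s['qd']).max());save(arm.grab_frame('wrist'),'w1')
E
```

```text
time: 1.77
ee_pos: [0.5623, -0.077, 0.1638]
orientation: [[0.973, -0.23, -0.003], [-0.23, -0.973, 0.001], [-0.003, 0.0, -1.0]]
wrist_force: [0.5, 0.3, 0.1]
finger_gap: 0.0852
[ 0.5623 -0.077   0.1638] 0.08985128913211776
```

View pics/w1.png

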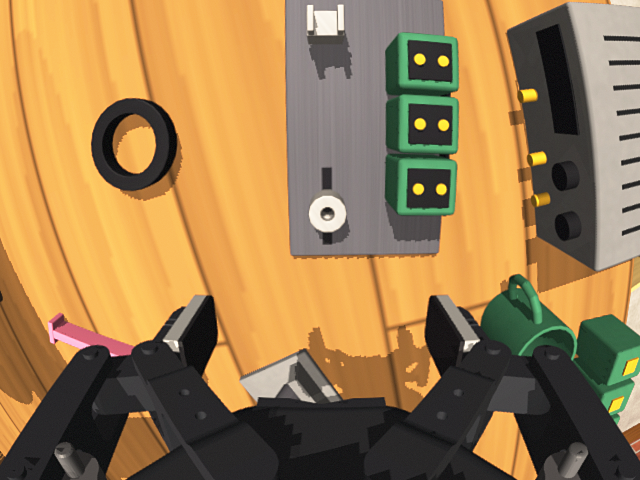

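This view is well aligned with the cradle. The knuckle bore is at about (328,213), its slot runs from row 168 to 243, and the keeper is at about (326,22).

```bash
python3 - <<'E'
from h import *
im=cv2.imread('pics/w1.png')
a=cv2.resize(im[150:270,250:410],(640,480),interpolation=cv2.INTER_CUBIC)
b=cv2.resize(im[0:75,280:380],(640,480),interpolation=cv2.INTER_CUBIC)
cv2.imwrite('pics/w1a.png',cv2.resize(a,(400,300)));cv2.imwrite('pics/w1c.png',cv2.hconcat([cv2.resize(a,(400,300)),cv2.resize(b,(400,300))]))
g=cv2.cvtColor(im,cv2.COLOR_BGR2GRAY)
roi=g[170:250,290:370]; 
_,lab,st,ce=cv2.connectedComponentsWithStats((roi>190).astype(np.uint8))
print([(s,c+[290,170]) for s,c in zip(st,ce) if s[4]>50])
C=cam('wrist')
for p in [(328,213)]: print(onz(C,p,.045))
for p in [(308,22),(344,22),(326,22)]: print(onz(C,p,.061))
# slot ends
for p in [(327,168),(327,243)]: print(onz(C,p,.012),onz(C,p,.006))
E
```

```text
[(array([   0,    0,   80,   80, 5494], dtype=int32), array([329.9245, 208.8544])), (array([ 19,  26,  37,  36, 889], dtype=int32), array([326.928 , 213.3555]))]
[ 0.569  -0.0761  0.045 ]
[0.5891 0.077  0.061 ]
[0.6157 0.0709 0.061 ]
[0.6023 0.0739 0.061 ]
[ 0.5764 -0.0429  0.012 ] [ 0.5764 -0.0435  0.006 ]
[ 0.5604 -0.1117  0.012 ] [ 0.5601 -0.1135  0.006 ]
```

View pics/w1c.png

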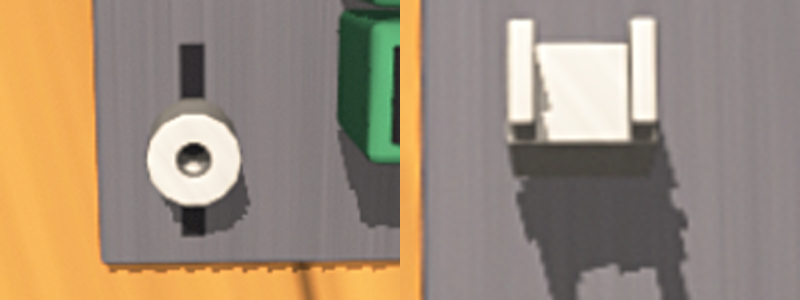

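```bash
python3 - <<'E'
from h import *
C=cam('wrist')
k=onz(C,(327.2,213.2),.045);e=onz(C,(325.9,23.1),.045);e2=onz(C,(325.3,17.5),.061)
print(k,e,e2)
d=(e-k)[:2];print(np.linalg.norm(d),np.arctan2(-d[0],d[1]))
T=pose()
print('knuckle in tool',T[:3,:3].T@(k-T[:3,3])*1000)
# base plate left edge direction
p=onz(C,(291,250),.006);q=onz(C,(286.5,20),.006);d=(q-p)[:2];print('edge yaw',np.arctan2(-d[0],d[1]))
# view gate: tool over eye at .12+.028
print(goto([.524,.218,.147],down(.357)))
E
```

```text
[ 0.5683 -0.0761  0.045 ] [0.6033 0.0775 0.045 ] [0.6027 0.0776 0.061 ]
0.1574951112003831 -0.22421312499431856
knuckle in tool [  3.6281  -1.2067 120.0769]
edge yaw -0.2219627008244055
(array([-106.9, -277.3,   18.2]), array([-0.0003, -0.0004, -0.5885]))
```

```bash
python3 -m inch '[[[-15,-39,3],[0,0,-0.09]],[[-30,-78,5],[0,0,-0.18]],[[-45,-117,8],[0,0,-0.27]],[[-60,-156,10],[0,0,-0.36]],[[-76,-196,13],[0,0,-0.45]],[[-91,-236,16],[0,0,-0.54]],[[-107,-277,18],[0,0,-0.588]],[[-107,-277,18],[0,0,-0.588]],[[-107,-277,18],[0,0,-0.588]],[[-107,-277,18],[0,0,-0.588]]]'
python3 - <<'E'
from h import *
s=arm.get_state();print(s['ee_pos'],abs(s['qd']).max());im=arm.grab_frame('wrist');save(im,'w2')
for r in arm.masks_of('wrist','gate')[:3]:
    print(r['conf'],r['point'],r['region'].sum())
E
```

```text
time: 2.65
ee_pos: [0.5249, 0.2193, 0.1477]
orientation: [[0.936, 0.352, 0.002], [0.352, -0.936, -0.0], [0.002, 0.001, -1.0]]
wrist_force: [0.1, 0.3, -1.2]
finger_gap: 0.0855
[0.5249 0.2193 0.1477] 0.04261464290393632
0.96 [35.0, 384.7] 975
0.94 [321.6, 128.6] 4212
0.79 [123.5, 12.5] 1189
```

View pics/w2.png

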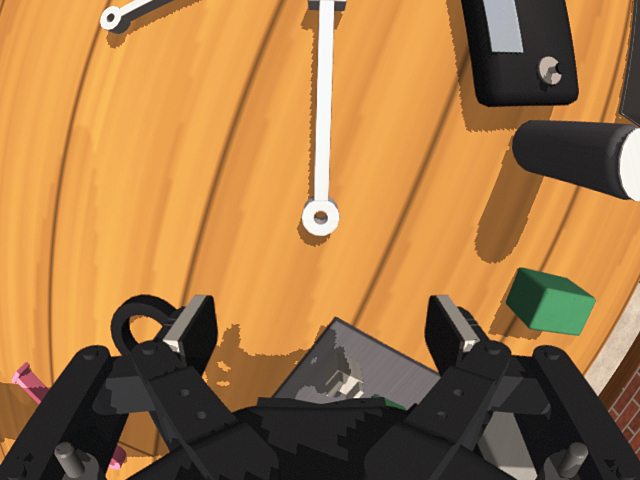

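The gate lies upright in the image, with its eye bore at about (320,217) and its bar running up to the cross-piece at (326,4).

```bash
python3 - <<'E'
from h import *
im=cv2.imread('pics/w2.png');C=cam('wrist');T=pose()
g=im.min(axis=2)
roi=(g>200).astype(np.uint8)
def mid(row):
    xs=np.where(roi[row,300:350])[0]+300;return xs.min(),xs.max(),(xs.min()+xs.max())/2
P=[]
for row in range(20,190,15):
    a,b,m=mid(row);P.append(onz(C,(m,row),.028)[:2]);print(row,a,b,end='; ')
P=np.array(P);c=P.mean(0);u=np.linalg.svd(P-c)[2][0];u*=np.sign(u[1]);yaw=np.arctan2(-u[0],u[1])
ys,xs=np.where(roi[190:245,295:350]);ys+=190;xs+=295
k=ys>200
print(xs[k].min(),xs[k].max(),ys.max())
v=cv2.resize(im[180:255,270:370],(800,600),interpolation=cv2.INTER_CUBIC);cv2.imwrite('pics/w2c.png',v)
e=onz(C,(320.5,217),.028);print('\neye',e,'yaw',yaw,'resid',(P-c)@[-u[1],u[0]]*1000,'eye off line',(e[:2]-c)@[-u[1],u[0]]*1000)
E
```

```text
20 319 332; 35 319 332; 50 319 332; 65 318 331; 80 318 331; 95 317 330; 110 317 330; 125 316 329; 140 316 329; 155 316 329; 170 315 328; 185 315 328; 302 338 234

eye [0.5232 0.216  0.028 ] yaw 0.33025241524424886 resid [ 0.271  -0.0583 -0.385   0.081  -0.2438  0.2234 -0.1004  0.3706  0.047
 -0.2788  0.2004 -0.1272] eye off line -0.012656441973764001
```

View pics/w2c.png

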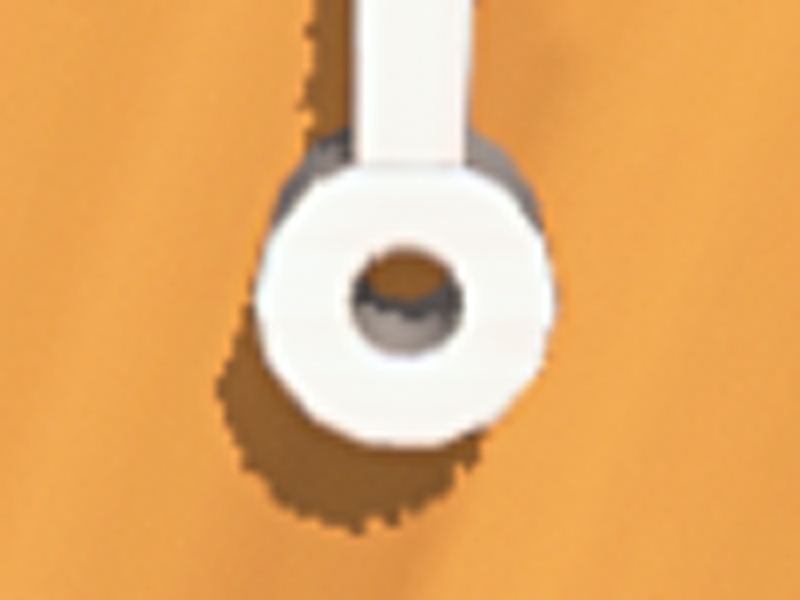

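```bash
python3 - <<'E'
from h import *
C=cam('wrist');e=onz(C,(320.8,217.4),.028);yaw=.330;u=np.array([-np.sin(yaw),np.cos(yaw)])
g=e[:2]+.087*u;print(e,g)
print(goto([*g,.06],down(yaw)),goto([*g,.005],down(yaw)))
E
```

```text
[0.5235 0.2158 0.028 ] [0.4953 0.2981]
(array([  0.3, -85.8,  87.5]), array([ 0.0004, -0.001 ,  0.0271])) (array([  0.3, -85.8, 142.5]), array([ 0.0004, -0.001 ,  0.0271]))
```

```bash
python3 -m inch '[[[0,-29,25],[0,0,0.01]],[[0,-58,50],[0,0,0.02]],[[0,-86,75],[0,-0.001,0.027]],[[0.3,-86,90],[0,-0.001,0.027]],[[0.3,-86,110],[0,-0.001,0.027]],[[0.3,-86,130],[0,-0.001,0.027]],[[0.3,-86,142],[0,-0.001,0.027]],[[0.3,-86,142.5],[0,-0.001,0.027]],[[0.3,-86,142.5],[0,-0.001,0.027]],[[0.3,-86,142.5],[0,-0.001,0.027]]]'
python3 - <<'E'
from h import *
im=arm.grab_frame('wrist');save(im,'w3')
E
```

```text
time: 3.58
ee_pos: [0.4955, 0.2985, 0.0058]
orientation: [[0.946, 0.324, 0.001], [0.324, -0.946, 0.0], [0.001, -0.0, -1.0]]
wrist_force: [-0.3, -0.3, 0.7]
finger_gap: 0.0855
```

View pics/w3.png

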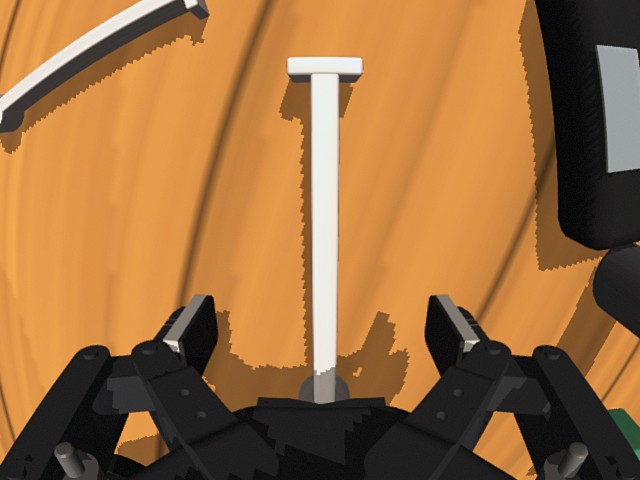

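The bar runs vertically between the open pads, at about column 325, and the right-hand finger is clear of the black controller. I'll close at 80 N.

```bash
python3 -m inch '[[[0,0,0],[0,0,0]],[[0,0,0],[0,0,0]],[[0,0,0],[0,0,0]],[[0,0,0],[0,0,0]],[[0,0,0],[0,0,0]],[[0,0,0],[0,0,0]],[[0,0,0],[0,0,0]],[[0,0,0],[0,0,0]]]' 1 80
python3 - <<'E'
from h import *
im=arm.grab_frame('wrist');save(im,'w4')
E
```

```text
time: 4.3
ee_pos: [0.494, 0.2988, 0.0045]
orientation: [[0.946, 0.325, -0.001], [0.325, -0.946, -0.0], [-0.001, 0.0, -1.0]]
wrist_force: [0.5, 0.6, 0.1]
finger_gap: 0.0002
```

View pics/w4.png

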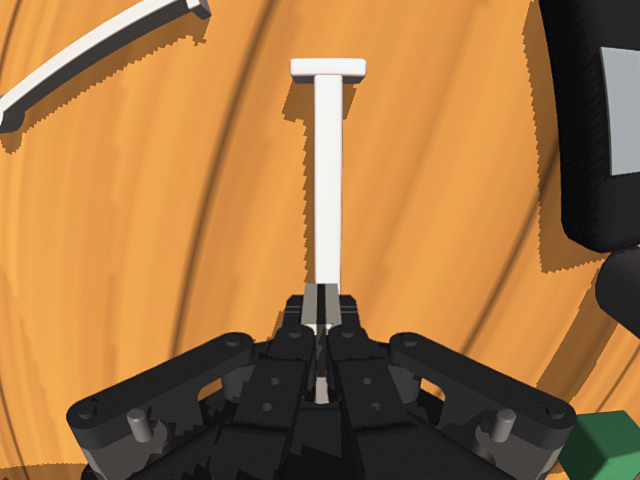

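The gripper reads shut with nothing between the pads, and the fingertips appear to sit above the bar. I'll check this with the other cameras and the geometry.

```bash
python3 - <<'E'
from h import *
C=cam('wrist');s=arm.get_state();print(s['finger_gap'],s['ee_pos'],s['wrist_force'])
a=arm.grab_frame('scene');b=arm.grab_frame('side');save(a,'s4');save(b,'d4')
print(proj(cam('scene'),s['ee_pos']),proj(cam('side'),s['ee_pos']))
for z in (.0,.028,.05):
  l,r=onz(C,(290.5,65),z),onz(C,(366,65),z);print(z,np.linalg.norm(l-r)*1000)
T=pose()
for z in (0,-.02,-.04): 
  for x,y in [(0,-.011),(.0145,-.011)]: print(x,y,z,proj(C,T[:3,3]+T[:3,:3]@[x,y,z]))
f=lambda i,x,y,w:cv2.resize(i[y:y+w*3//2,x:x+w],(400,600),interpolation=cv2.INTER_CUBIC)
p,q=proj(cam('scene'),s['ee_pos'])[0].astype(int),proj(cam('side'),s['ee_pos'])[0].astype(int)
o=cv2.hconcat([f(a,p[0]-50,p[1]-75,100),f(b,q[0]-50,q[1]-75,100)]);save(o,'c4')
E
```

```text
0.00033258608453287615 [0.494  0.2988 0.0045] [-0.4783  0.5567  0.2592]
[[431.7272 286.3235]] [[251.9277 203.6923]]
0.0 37.00037878403331
0.028 31.40750500241539
0.05 27.013104174001406
0 -0.011 0 [[324.7336 249.5576]]
0.0145 -0.011 0 [[352.9137 249.516 ]]
0 -0.011 -0.02 [[325.1236 263.3828]]
0.0145 -0.011 -0.02 [[356.3926 263.2923]]
0 -0.011 -0.04 [[325.6042 280.5778]]
0.0145 -0.011 -0.04 [[360.6747 280.4021]]
```

View pics/c4.png

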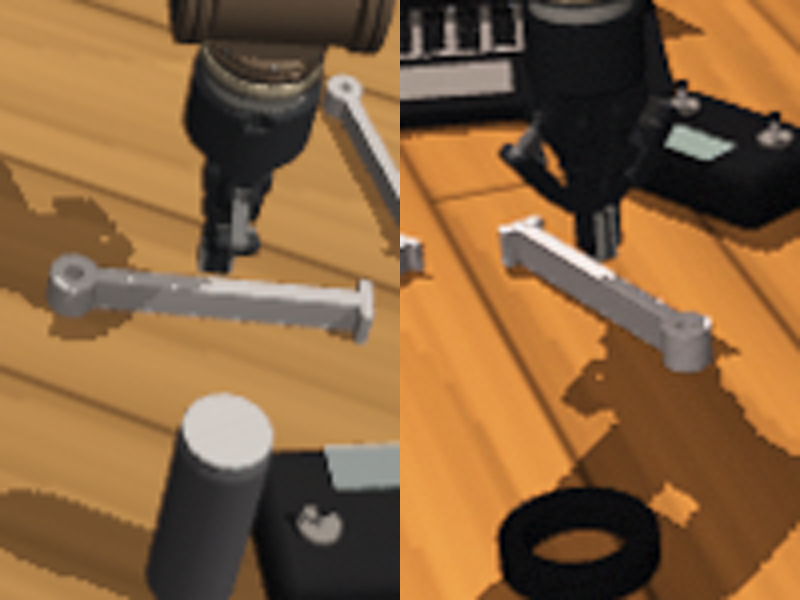

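The fingertips hang clear above the bar, so the reported TCP height does not match the real tips. I'll triangulate the tip.

```bash
python3 - <<'E'
from h import *
S,D=cam('scene'),cam('side')
print(tri([(S,(435,278)),(D,(251.5,193.5))]))
P=tri([(S,(435,278)),(D,(251.5,193.5))]);print(proj(S,P),proj(D,P))
print(tri([(S,(399.0,279)),(D,(272.5,209))]))
# start pose: finger tips from start pics?
E
python3 - <<'E'
import cv2
a=cv2.imread('pics/w4.png');cv2.imwrite('pics/w4c.png',cv2.resize(a[230:430,180:460],(800,571),interpolation=cv2.INTER_CUBIC))
E
```

```text
[0.4934 0.3006 0.0357]
[[434.257  278.6596]] [[250.6897 192.9579]]
[0.5246 0.2175 0.0243]
```

View pics/w4c.png

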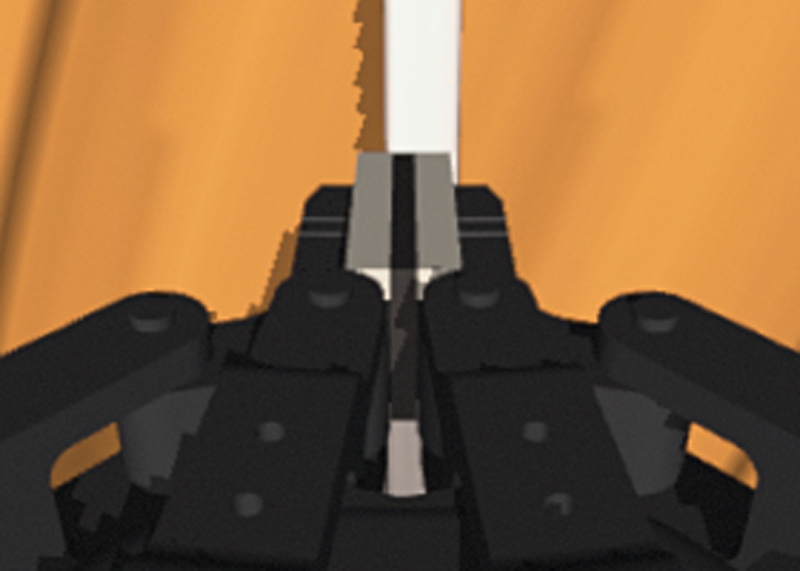

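The tips are really 30 to 40 mm short of the reported TCP: triangulation puts the tip at z of about 36 mm while ee_pos says 4.5 mm. I'll open, go 30 mm lower while watching the force, and close again.

```bash
python3 -m inch '[[[0,0,0],[0,0,0]],[[0,0,0],[0,0,0]],[[0,0,0],[0,0,0]],[[0,0,0],[0,0,0]],[[0,0,0],[0,0,0]],[[1,0,5],[0,0,0]],[[1,0,10],[0,0,0]],[[1,0,15],[0,0,0]]]' 0
python3 - <<'E'
from h import *
im=arm.grab_frame('wrist');save(im,'w5');a=arm.grab_frame('scene');b=arm.grab_frame('side')
f=lambda i,x,y,w:cv2.resize(i[y:y+w*3//2,x:x+w],(400,600),interpolation=cv2.INTER_CUBIC)
save(cv2.hconcat([f(a,381,211,100),f(b,201,129,100)]),'c5')
E
```

```text
time: 5.12
ee_pos: [0.495, 0.2991, -0.0111]
orientation: [[0.946, 0.325, -0.001], [0.325, -0.946, -0.0], [-0.001, 0.0, -1.0]]
wrist_force: [0.2, 0.8, -0.5]
finger_gap: 0.0853
```

View pics/c5.png

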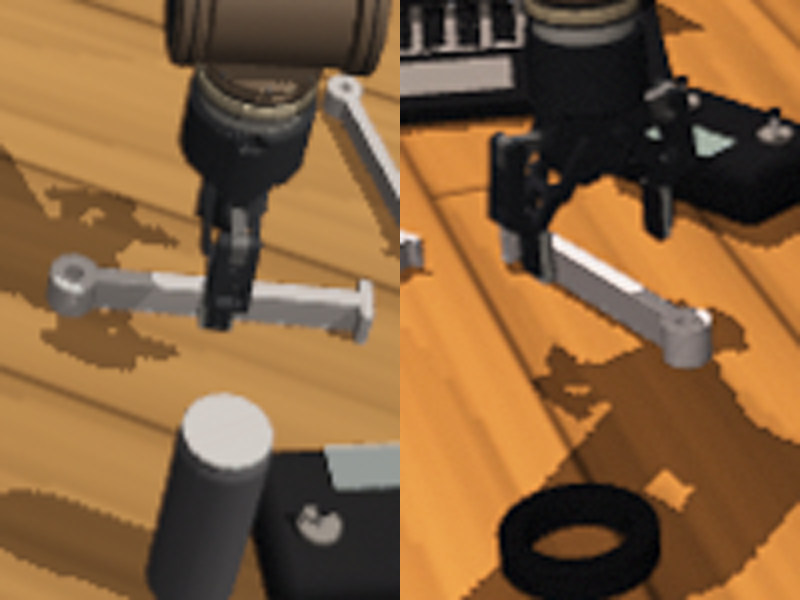

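```bash
python3 - <<'E'
from h import *
D,S=cam('side'),cam('scene');T=pose()
for sx,px in [(1,(266,188)),(-1,(236,199))]:
  for tz in (0,-.02,-.03,-.04,-.05): print(sx,tz,proj(D,T[:3,3]+T[:3,:3]@[sx*.05,0,tz])[0],px, proj(S,T[:3,3]+T[:3,:3]@[sx*.05,0,tz])[0])
E
```

```text
1 0 [267.4948 202.929 ] (266, 188) [431.1342 305.5112]
1 -0.02 [267.1208 196.3847] (266, 188) [432.2746 300.7281]
1 -0.03 [266.9319 193.0789] (266, 188) [432.8538 298.2989]
1 -0.04 [266.7416 189.7503] (266, 188) [433.4392 295.844 ]
1 -0.05 [266.55   186.3988] (266, 188) [434.0307 293.363 ]
-1 0 [236.787  215.2147] (236, 199) [430.4962 275.6948]
-1 -0.02 [236.1815 208.5163] (236, 199) [431.5769 270.8387]
-1 -0.03 [235.8755 205.1313] (236, 199) [432.1254 268.3741]
-1 -0.04 [235.5674 201.7222] (236, 199) [432.6794 265.8848]
-1 -0.05 [235.257  198.2887] (236, 199) [433.239  263.3703]
```

The open tips sit about 46 mm behind the reported TCP, so shut they are about 33 mm behind. I'll lower 15 mm more so that the shut tips are 6 to 7 mm above the bench.

```bash
python3 -m inch '[[[0,0,5],[0,0,0]],[[0,0,10],[0,0,0]],[[0,0,15],[0,0,0]],[[0,0,15],[0,0,0]]]'; python3 -m inch '[[[0,0,0],[0,0,0]],[[0,0,0],[0,0,0]],[[0,0,0],[0,0,0]],[[0,0,0],[0,0,0]],[[0,0,0],[0,0,0]],[[0,0,0],[0,0,0]],[[0,0,0],[0,0,0]]]' 1 80
python3 - <<'E'
from h import *
im=arm.grab_frame('wrist');save(im,'w6');a=arm.grab_frame('scene');b=arm.grab_frame('side')
f=lambda i,x,y,w:cv2.resize(i[y:y+w*3//2,x:x+w],(400,600),interpolation=cv2.INTER_CUBIC)
save(cv2.hconcat([f(a,381,211,100),f(b,201,129,100)]),'c6')
E
```

```text
time: 5.6
ee_pos: [0.494, 0.2987, -0.0269]
orientation: [[0.946, 0.325, -0.003], [0.325, -0.946, -0.001], [-0.003, 0.0, -1.0]]
wrist_force: [-0.3, -0.4, 0.2]
finger_gap: 0.0853
time: 6.18
ee_pos: [0.4955, 0.2993, -0.0249]
orientation: [[0.946, 0.325, -0.0], [0.325, -0.946, 0.0], [-0.0, -0.0, -1.0]]
wrist_force: [-0.1, 0.9, 2.5]
finger_gap: 0.0095
```

View pics/c6.png

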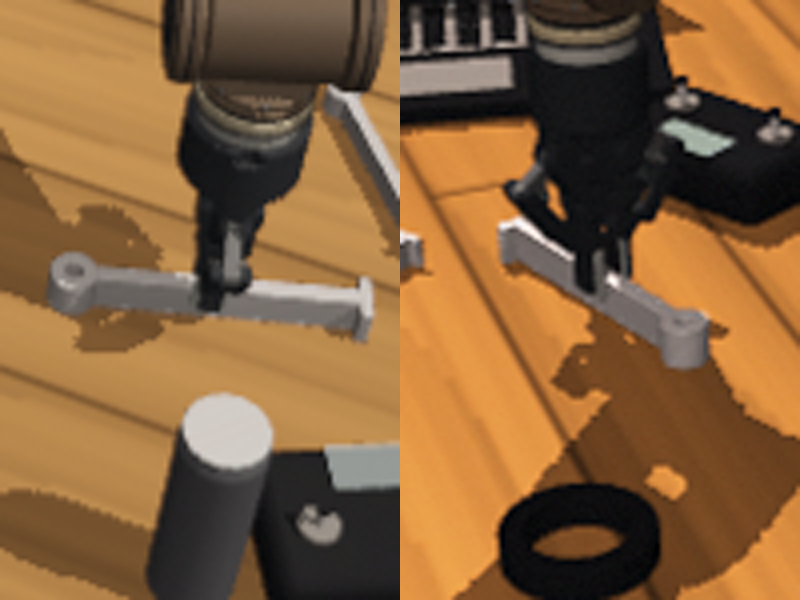

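View pics/w6.png

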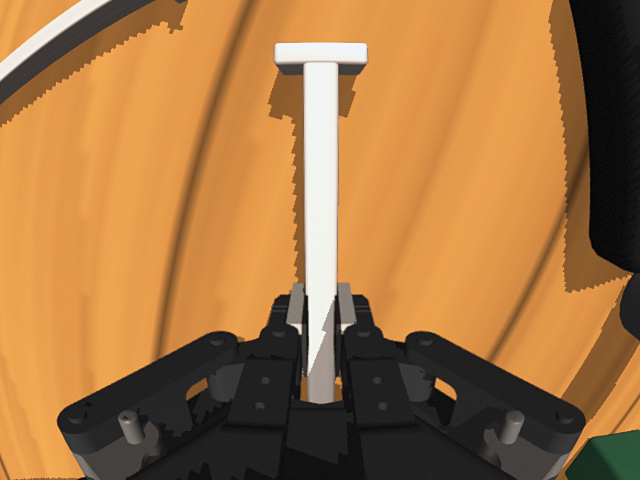

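The bar is now held between the pads, with a finger gap of 9.5 mm and the bar centred at column 320.5. I'll lift and carry it over the cradle.

```bash
python3 - <<'E'
from h import *
s=[arm.get_state()['ee_pos']];T=pose();print(T[:3,3])
T[:3,3]=[.4951,.2990,-.0257]
print(goto([.5897,.0094,.075],down(-.224),T))
C=cam('wrist',T)
for px in [(321,44),(304,150),(338,150)]:
  P=onz(C,px,.028);print(T[:3,:3].T@(P-T[:3,3])*1000)
E
```

```text
[ 0.4955  0.2993 -0.0249]
(array([  -4.7,  304.6, -100.7]), array([-0.   , -0.   ,  0.555]))
[  -1.7827 -101.3873  -53.6978]
[ -7.5806 -64.6479 -53.6987]
[  3.9695 -64.642  -53.6986]
```

```bash
python3 -m inch '[[[0,0,-35],[0,0,0]],[[0,0,-70],[0,0,0]],[[0,20,-95],[0,0,0]],[[0,55,-101],[0,0,0.05]],[[0,90,-101],[0,0,0.12]],[[-1,125,-101],[0,0,0.2]],[[-2,160,-101],[0,0,0.28]],[[-3,195,-101],[0,0,0.36]],[[-3,230,-101],[0,0,0.44]],[[-4,265,-101],[0,0,0.52]],[[-5,295,-101],[0,0,0.555]],[[-5,304,-101],[0,0,0.555]]]'; python3 -m inch '[[[0,0,0],[0,0,0]],[[0,0,0],[0,0,0]],[[0,0,0],[0,0,0]]]'
python3 - <<'E'
from h import *
s=arm.get_state();print(s['ee_pos'],abs(s['qd']).max());im=arm.grab_frame('wrist');save(im,'w7');b=arm.grab_frame('side');a=arm.grab_frame('scene')
f=lambda i,x,y,w:cv2.resize(i[y:y+w*3//4,x:x+w],(400,300),interpolation=cv2.INTER_CUBIC)
p,q=proj(cam('scene'),[.585,0,.06])[0].astype(int),proj(cam('side'),[.585,0,.06])[0].astype(int)
save(cv2.hconcat([f(a,p[0]-80,p[1]-60,160),f(b,q[0]-80,q[1]-60,160)]),'c7')
E
```

```text
time: 7.33
ee_pos: [0.5897, 0.006, 0.0749]
orientation: [[0.974, -0.227, -0.001], [-0.227, -0.974, -0.002], [-0.001, 0.002, -1.0]]
wrist_force: [0.0, 0.5, -2.8]
finger_gap: 0.0096
time: 7.58
ee_pos: [0.5882, 0.0114, 0.0748]
orientation: [[0.975, -0.221, -0.003], [-0.221, -0.975, 0.001], [-0.003, 0.0, -1.0]]
wrist_force: [0.7, 0.2, -2.1]
finger_gap: 0.01
[0.5882 0.0114 0.0748] 0.014198757739819101
```

View pics/w7.png

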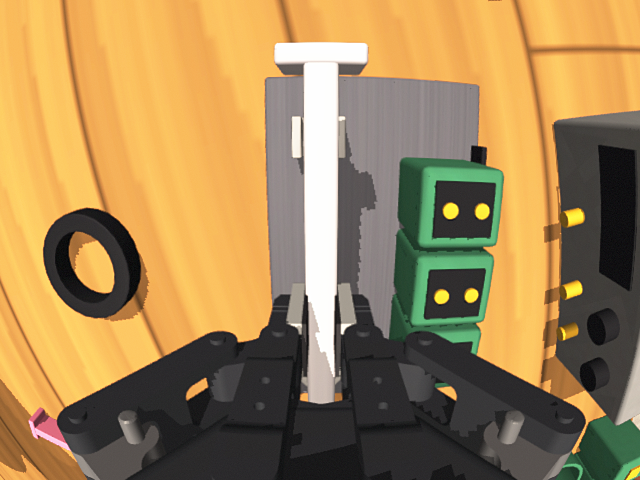

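View pics/c7.png

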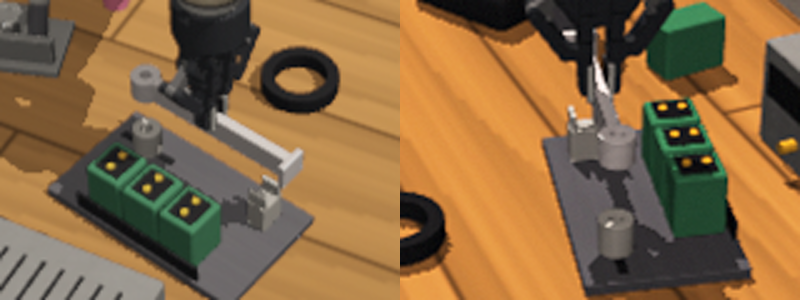

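The gate hovers over the cradle line. Its bar (columns 304-338) lies between the cheeks (292-346), and in both outer views the eye is above the knuckle. Next I'll check eye against knuckle numerically.

```bash
python3 - <<'E'
from h import *
s=arm.get_state();print(s['ee_pos'])
T=pose();R=T[:3,:3]
a=arm.grab_frame('scene');b=arm.grab_frame('side');save(a,'s7');save(b,'d7')
S,D=cam('scene'),cam('side')
eye=T[:3,3]+R@[-.0018,.0878,-.0537];print('eye top est',eye)
k=np.array([.5683,-.0761,.045])
for c in(S,D): print(c[0],proj(c,eye),proj(c,k))
def cr(im,p,n):
    v=cv2.resize(im[p[1]-30:p[1]+45,p[0]-50:p[0]+50],(400,300),interpolation=cv2.INTER_CUBIC)
    return v
p=proj(S,k)[0].astype(int)-[0,15];q=proj(D,k)[0].astype(int)-[0,15];print(p,q)
save(cv2.hconcat([cr(a,p,0),cr(b,q,0)]),'c8')
E
```

```text
[0.5886 0.0116 0.0753]
eye top est [ 0.5676 -0.0737  0.129 ]
scene [[289.6838 226.2606]] [[290.0923 248.584 ]]
side [[334.4512 224.7371]] [[334.8411 258.8716]]
[290 233] [334 243]
```

View pics/c8.png

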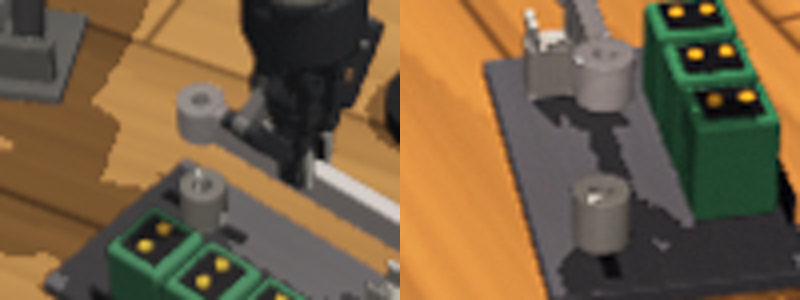

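```bash
python3 - <<'E'
from h import *
S,D=cam('scene'),cam('side')
print(tri([(S,(290.3,228)),(D,(334.7,226.2))]),tri([(S,(290.7,247.5)),(D,(334,259.8))]))
T=pose();print(goto([.5900,.0092,.0195+.012],down(-.224),T),T[:3,3])
E
```

```text
[ 0.5687 -0.0718  0.1244] [ 0.5649 -0.0771  0.0447]
(array([ 1.5,  1.7, 44. ]), array([0.0005, 0.001 , 0.0017])) [0.5889 0.0112 0.0755]
```

```bash
python3 -m inch '[[[0.3,2.5,10],[0,0.001,0.001]],[[0.3,2.5,25],[0,0.001,0.001]],[[0.3,2.5,40],[0,0.001,0.001]],[[0.3,2.5,47],[0,0.001,0.001]],[[0.3,2.5,50],[0,0.001,0.001]],[[0.3,2.5,50],[0,0.001,0.001]],[[0.3,2.5,50],[0,0.001,0.001]],[[0.3,2.5,50],[0,0.001,0.001]]]'
python3 - <<'E'
from h import *
im=arm.grab_frame('wrist');save(im,'w9')
a=arm.grab_frame('scene');b=arm.grab_frame('side')
def cr(im,p): return cv2.resize(im[p[1]-38:p[1]+37,p[0]-50:p[0]+50],(400,300),interpolation=cv2.INTER_CUBIC)
c=cv2.resize(im[90:240,240:440],(400,300),interpolation=cv2.INTER_CUBIC)
d=cv2.resize(im[230:430,200:467],(400,300),interpolation=cv2.INTER_CUBIC)
save(cv2.vconcat([cv2.hconcat([cr(a,(290,240)),cr(b,(334,250))]),cv2.hconcat([c,d])]),'c9')
print(arm.get_state()['ee_pos'])
E
```

```text
time: 8.5
ee_pos: [0.5891, 0.0075, 0.0262]
orientation: [[0.975, -0.223, 0.0], [-0.223, -0.975, -0.001], [0.0, 0.001, -1.0]]
wrist_force: [-1.0, 0.3, -1.8]
finger_gap: 0.0098
[0.589  0.0075 0.0261]
```

View pics/c9.png

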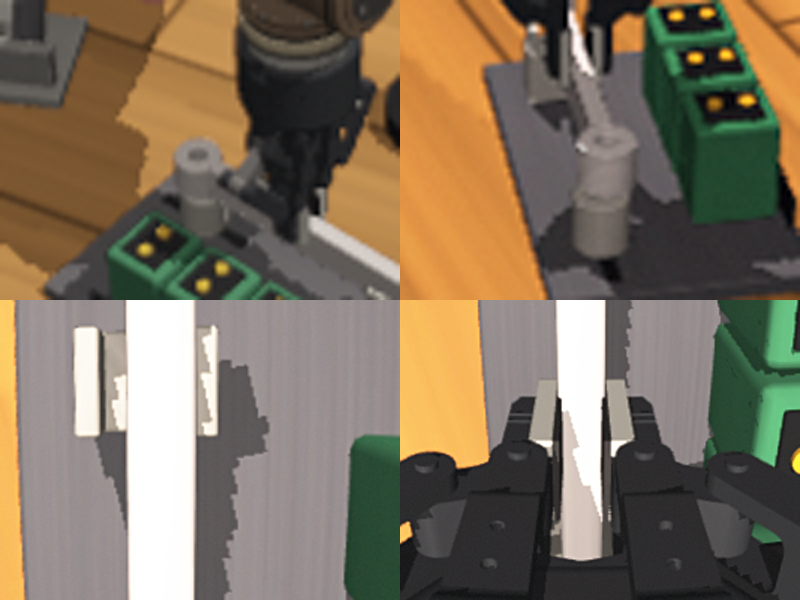

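In the wrist crop the bar (centre column 320.8) is to the +x side of the keeper's middle (column about 313), roughly 4 mm off. The side view shows the eye about 3 mm to +x of the knuckle. I'll shift it.

```bash
python3 -m inch '[[[-3.5,-1.7,0],[0,0,0]],[[-3.5,-1.7,0],[0,0,0]],[[-3.5,-1.7,0],[0,0,0]],[[-3.5,-1.7,0],[0,0,0]],[[-3.5,-1.7,0],[0,0,0]]]'
cat > look.py <<'E'
from h import *
import sys
im=arm.grab_frame('wrist')
a=arm.grab_frame('scene');b=arm.grab_frame('side');n=sys.argv[1];save(im,'w'+n);save(a,'s'+n);save(b,'d'+n)
def cr(im,p): return cv2.resize(im[p[1]-38:p[1]+37,p[0]-50:p[0]+50],(400,300),interpolation=cv2.INTER_CUBIC)
c=cv2.resize(im[90:240,240:440],(400,300),interpolation=cv2.INTER_CUBIC)
d=cv2.resize(im[230:430,200:467],(400,300),interpolation=cv2.INTER_CUBIC)
save(cv2.vconcat([cv2.hconcat([cr(a,(290,240)),cr(b,(334,250))]),cv2.hconcat([c,d])]),'c'+n)
s=arm.get_state();print(s['ee_pos'],s['wrist_force'])
E
python3 look.py 10
```

```text
time: 9.07
ee_pos: [0.5861, 0.0099, 0.0257]
orientation: [[0.975, -0.223, 0.001], [-0.223, -0.975, -0.001], [0.001, 0.0, -1.0]]
wrist_force: [1.3, 0.3, -2.2]
finger_gap: 0.0096
[0.586  0.0099 0.0256] [ 0.1762 -0.8488 -1.8865]
```

View pics/c10.png

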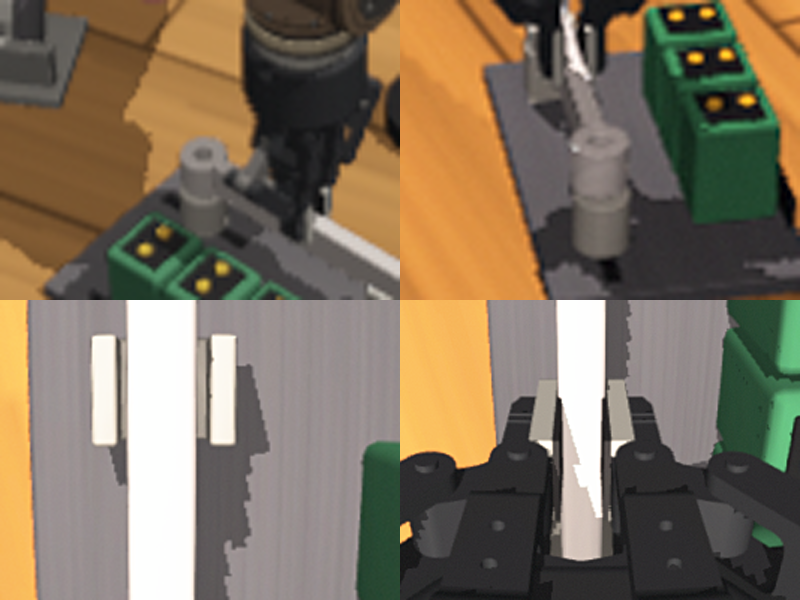

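Bar and keeper are now concentric to about 0.6 mm, and the eye is over the knuckle in both outer views. I'll lower the last few millimetres gently.

```bash
python3 -m inch '[[[0.3,0,3],[0,0,0]],[[0.3,0,5],[0,0,0]],[[0.3,0,5],[0,0,0]],[[0.3,0,5],[0,0,0]]]'; python3 -m inch '[[[0,0,1],[0,0,0]],[[0,0,1],[0,0,0]],[[0,0,1],[0,0,0]]]'
```

```text
time: 9.55
ee_pos: [0.586, 0.0099, 0.0202]
orientation: [[0.975, -0.223, -0.0], [-0.223, -0.975, -0.0], [-0.0, 0.001, -1.0]]
wrist_force: [-0.1, 0.2, -1.6]
finger_gap: 0.0098
time: 9.8
ee_pos: [0.5861, 0.0098, 0.0201]
orientation: [[0.975, -0.223, -0.0], [-0.223, -0.975, -0.001], [-0.0, 0.001, -1.0]]
wrist_force: [-1.9, -0.2, 3.2]
finger_gap: 0.0094
```

Contact: the upward force jumped and z stopped. I'll release to a partial opening so the finger stays clear of the packs.

```bash
python3 -m inch '[[[0,0,0.5],[0,0,0]],[[0,0,0.5],[0,0,0]],[[0,0,0.5],[0,0,0]],[[0,0,0.5],[0,0,0]],[[0,0,0.5],[0,0,0]],[[0,0,0.5],[0,0,0]]]' 0.55; python3 look.py 11
```

```text
time: 10.3
ee_pos: [0.5862, 0.0099, 0.0189]
orientation: [[0.975, -0.223, 0.0], [-0.223, -0.975, -0.001], [0.0, 0.001, -1.0]]
wrist_force: [0.5, 0.5, 0.9]
finger_gap: 0.0385
[0.5862 0.0098 0.019 ] [-0.2815 -0.6282  0.6739]
```

View pics/c11.png

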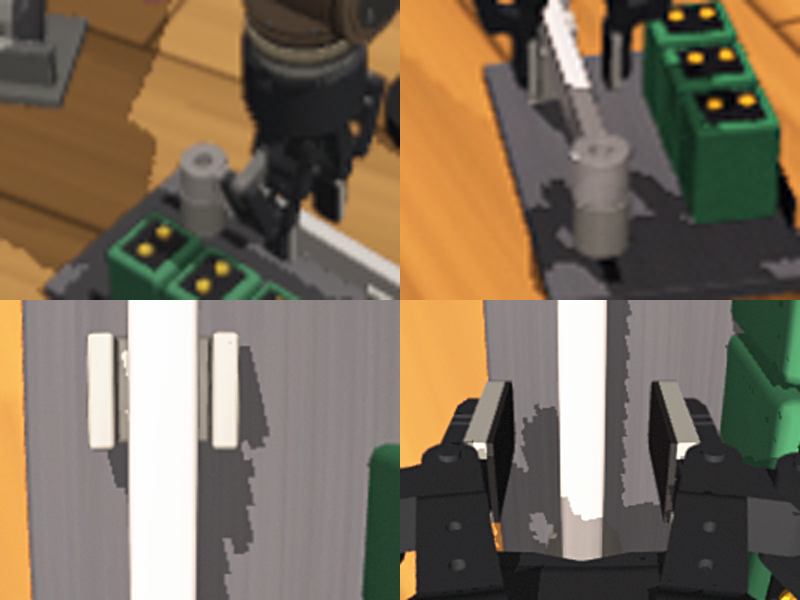

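Released: the gate rests on the knuckle with its tail between the cheeks. I'll go up and look down through the eye.

```bash
python3 -m inch '[[[0,0,-30],[0,0,0]],[[0,0,-65],[0,0,0]],[[0,0,-100],[0,0,0]],[[0,30,-130],[0,0,0]],[[0,60,-150],[0,0,0]],[[0,90,-150],[0,0,0]],[[0,110,-150],[0,0,0]],[[0,110,-150],[0,0,0]],[[0,110,-150],[0,0,0]],[[0,110,-150],[0,0,0]]]'
python3 - <<'E'
from h import *
s=arm.get_state();print(s['ee_pos']);im=arm.grab_frame('wrist');save(im,'w12')
C=cam('wrist');print(proj(C,[[.568,-.076,.073],[.568,-.076,.045]]))
E
```

```text
time: 11.28
ee_pos: [0.5614, -0.0967, 0.1687]
orientation: [[0.975, -0.223, -0.0], [-0.223, -0.975, 0.0], [-0.0, -0.0, -1.0]]
wrist_force: [0.8, 0.1, -0.1]
finger_gap: 0.0381
[ 0.5614 -0.0967  0.1687]
[[325.5257 194.6504]
 [325.1441 188.6745]]
```

View pics/w12.png

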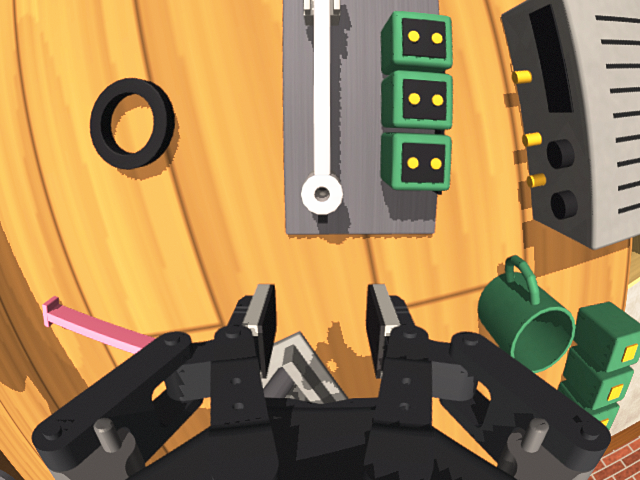

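```bash
python3 -m inch '[[[0,25,0],[0,0,0]],[[0,49,0],[0,0,0]],[[0,49,0],[0,0,0]],[[0,49,0],[0,0,0]],[[0,49,0],[0,0,0]]]'
python3 - <<'E'
from h import *
s=arm.get_state();print(s['ee_pos']);im=arm.grab_frame('wrist');save(im,'w13')
save(cv2.resize(im[85:160,270:370],(800,600),interpolation=cv2.INTER_CUBIC),'w13c')
E
```

```text
time: 11.75
ee_pos: [0.5508, -0.1439, 0.1688]
orientation: [[0.975, -0.222, -0.0], [-0.222, -0.975, 0.0], [-0.0, -0.0, -1.0]]
wrist_force: [-0.0, 0.4, -0.0]
finger_gap: 0.0383
[ 0.5508 -0.1439  0.1688]
```

View pics/w13c.png

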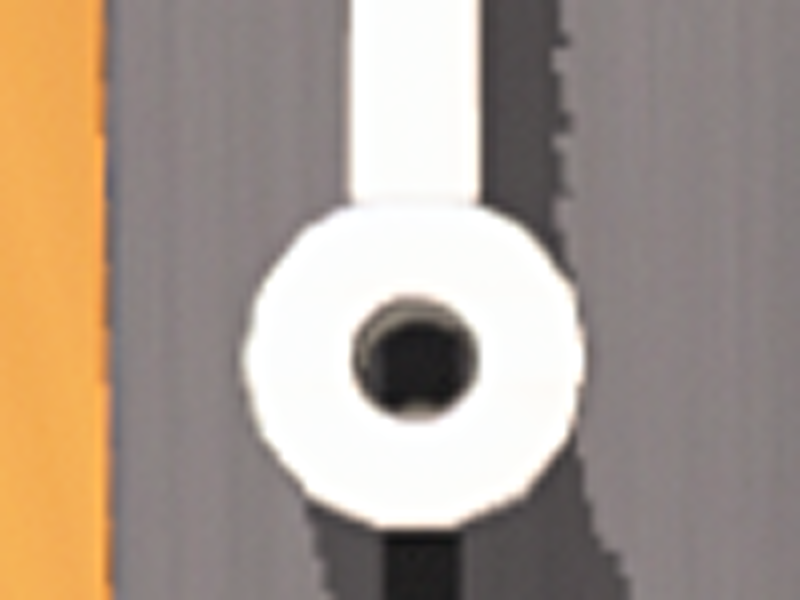

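View pics/w13.png

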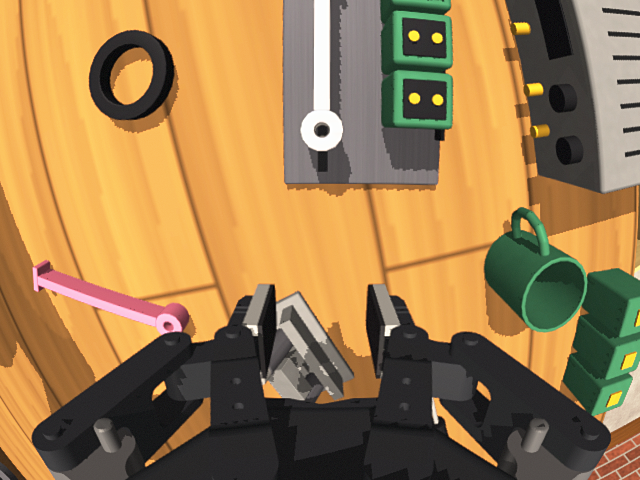

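The knuckle bore shows through the eye nearly concentric, with less than 1 px (about 0.7 mm) of offset. The gate is well placed. Now I'll look at the rack.

```bash
python3 - <<'E'
from h import *
S,D=cam('scene'),cam('side');C=cam('wrist')
print('eye',onz(C,(321.75,129.75),.073))
print('pin head',tri([(S,(226,189)),(D,(342.5,332))]),'stub',tri([(S,(247.5,195.5)),(D,(323.5,321))]))
E
```

```text
eye [ 0.5654 -0.0752  0.073 ]
pin head [ 0.4705 -0.3337  0.0817] stub [ 0.4566 -0.2752  0.0663]
```

```bash
python3 - <<'E'
from h import *
print(goto([.475,-.31,.24],down(-.222)))
E
```

```text
(array([-37.1, 179. , -71.2]), array([-0.0001,  0.0003, -0.0016]))
```

```bash
python3 -m inch '[[[-5,20,-30],[0,0,0]],[[-15,55,-50],[0,0,0]],[[-22,90,-71],[0,0,0]],[[-30,125,-71],[0,0,0]],[[-35,160,-71],[0,0,0]],[[-37,179,-71],[0,0,0]],[[-37,179,-71],[0,0,0]],[[-37,179,-71],[0,0,0]],[[-37,179,-71],[0,0,0]]]' 0.0
python3 - <<'E'
from h import *
s=arm.get_state();print(s['ee_pos']);im=arm.grab_frame('wrist');save(im,'w14')
a=arm.grab_frame('scene');b=arm.grab_frame('side')
save(cv2.hconcat([cv2.resize(a[160:240,190:270],(400,400),interpolation=cv2.INTER_CUBIC),cv2.resize(b[290:390,290:390],(400,400),interpolation=cv2.INTER_CUBIC)]),'c14')
E
```

```text
time: 12.55
ee_pos: [0.4752, -0.3099, 0.24]
orientation: [[0.975, -0.222, -0.0], [-0.222, -0.975, 0.0], [-0.0, -0.0, -1.0]]
wrist_force: [-0.0, -0.3, -0.6]
finger_gap: 0.0852
[ 0.4752 -0.3099  0.24  ]
```

View pics/w14.png

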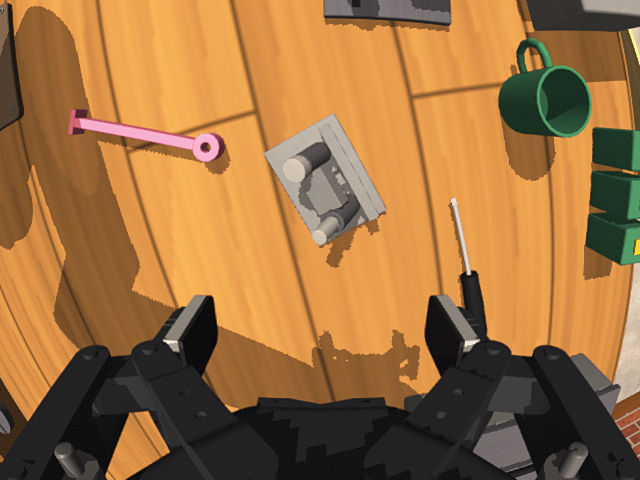

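View pics/c14.png

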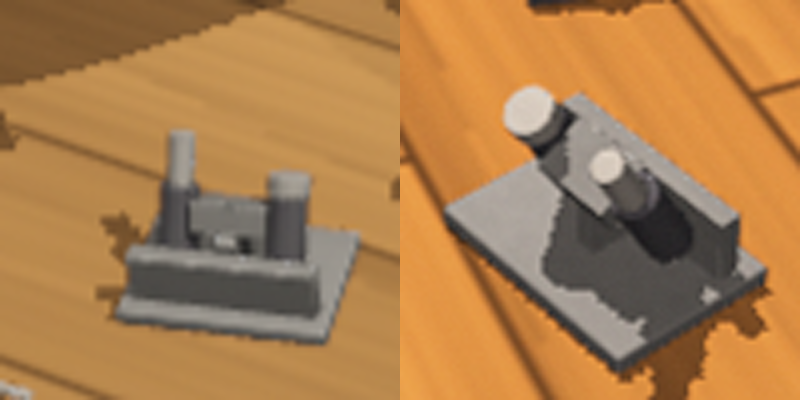

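The rack is clear in this view. The pin's head top is at wrist (320,238), and the stub's broad head is at (295,168).

```bash
python3 - <<'E'
from h import *
im=cv2.imread('pics/w14.png')
v=cv2.resize(im[105:255,250:400],(800,800),interpolation=cv2.INTER_CUBIC)[:, :]
cv2.imwrite('pics/w14c.png',cv2.resize(v,(600,600)))
S,D=cam('scene'),cam('side');T=np.eye(4);T[:3,:3]=down(-.2235);T[:3,3]=[.4752,-.3099,.24];C=cam('wrist',T)
ob=[(C,(320,238)),(S,(226.2,186.6)),(D,(341.2,331.7))]
P=tri(ob);print(P,[proj(c,P)-p for c,p in ob])
for i in range(3): print(tri([o for j,o in enumerate(ob) if j!=i]))
E
```

```text
[ 0.4659 -0.3373  0.0866] [array([[-0.5569, -1.6735]]), array([[-0.3024, -0.3704]]), array([[0.3201, 0.3602]])]
[ 0.4662 -0.3359  0.0861]
[ 0.4656 -0.3382  0.0883]
[ 0.4653 -0.3384  0.0846]
```

View pics/w14c.png

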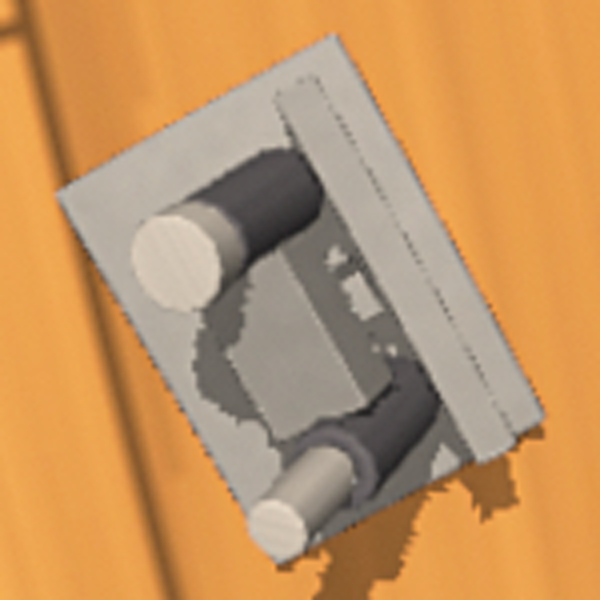

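```bash
python3 - <<'E'
from h import *
S,D=cam('scene'),cam('side');T=np.eye(4);T[:3,:3]=down(-.2235);T[:3,3]=[.4752,-.3099,.24];C=cam('wrist',T)
A,B,E_=[onz(C,p,.006) for p in [(333.7,113.7),(386.2,208),(265,153.7)]]
print(A,B,E_)
d=(B-A)[:2];d/=np.linalg.norm(d);f=(E_-A)[:2];f/=np.linalg.norm(f)
print('edge',d,'other',f,d@f,'az from edge',np.arctan2(-d[0]*-1 if 0 else d[0],-d[1]))
# lean dir perpendicular to edge d, pointing -x
l=np.array([d[1],-d[0]]);l*=-np.sign(l[0]);print('lean',l,np.degrees(np.arctan2(l[1],l[0])),'f az',np.degrees(np.arctan2(f[1],f[0])))
ob=[(C,(319.5,237)),(S,(226.2,186.6)),(D,(341.2,331.7))]
P=tri(ob);print('top',P,[proj(c,P)-p for c,p in ob])
for az in (np.arctan2(l[1],l[0]),np.arctan2(f[1],f[0])):
  a=np.array([.5*np.cos(az),.5*np.sin(az),np.sqrt(.75)])
  for t in (.030,.082): 
    q=P-t*a;print(az,t,q,'wrist',proj(C,q),((proj(C,q)-[250,105])*4),'scene',proj(S,q),'side',proj(D,q))
# stub head top
Q=tri([(C,(250+178/4,105+265/4)),(S,(190+289/5,160+178/5)),(D,(290+(530-400)/4,290+110/4))]);print('stub',Q,Q-P)
E
```

```text
[ 0.5068 -0.2273  0.006 ] [ 0.5428 -0.3446  0.006 ] [ 0.4224 -0.2532  0.006 ]
edge [ 0.2938 -0.9559] other [-0.9559 -0.2938] -2.034902120684217e-06 az from edge 0.2982470749707541
lean [-0.9559 -0.2938] -162.91170135205394 f az -162.91181794335716
top [ 0.4659 -0.3369  0.0864] [array([[-0.1903, -1.1418]]), array([[-0.1636, -0.2862]]), array([[0.199 , 0.2941]])]
-2.843345578619039 0.03 [ 0.4802 -0.3325  0.0605] wrist [[332.4054 221.2919]] [[329.6217 465.1675]] scene [[225.7689 196.5534]] side [[347.6722 339.6445]]
-2.843345578619039 0.082 [ 0.5051 -0.3248  0.0154] wrist [[351.5251 200.0291]] [[406.1006 380.1164]] scene [[225.3121 214.0417]] side [[357.9241 352.1473]]
-2.8433476135211597 0.03 [ 0.4802 -0.3325  0.0605] wrist [[332.4054 221.2919]] [[329.6218 465.1676]] scene [[225.7689 196.5534]] side [[347.6722 339.6445]]
-2.8433476135211597 0.082 [ 0.5051 -0.3248  0.0154] wrist [[351.5252 200.0292]] [[406.1007 380.1166]] scene [[225.312  214.0417]] side [[357.9241 352.1473]]
stub [ 0.4571 -0.2727  0.0701] [-0.0088  0.0642 -0.0163]
```

The rack's edges are square to each other, and the head-to-stub spacing matches 64 mm. The pin's axis leans 30° at azimuth -163°, so I'll compute an approach aligned with it.

```bash
cat >> h.py <<'E'
az=-2.8433
a_pin=np.array([.5*np.cos(az),.5*np.sin(az),np.sqrt(.75)])
l=np.array([np.cos(az),np.sin(az),0])
def rpin():
    z=-a_pin;x=-(np.sqrt(.75)*l-np.array([0,0,.5]));x/=np.linalg.norm(x);return np.stack([x,np.cross(z,x),z],1)
E
python3 - <<'E'
from h import *
R=rpin();print(R,np.linalg.det(R))
P=np.array([.4659,-.3369,.0864])
T=pose();T[:3,3]=[.4752,-.3099,.24];T[:3,:3]=down(-.2225)
for t in (.02,-.055): print(P+t*a_pin,goto(P+t*a_pin+.0008*R[:,0],R,T))
E
```

```text
[[ 0.8278  0.2939  0.4779]
 [ 0.2545 -0.9558  0.1469]
 [ 0.5    -0.     -0.866 ]] 1.0
[ 0.4563 -0.3398  0.1037] (array([-11.2,  33. , 135.9]), array([ 0.1363,  0.5116, -0.5087]))
[ 0.4922 -0.3288  0.0388] (array([ 21.3,  14.4, 200.8]), array([ 0.1363,  0.5116, -0.5087]))
```

```bash
python3 -m inch '[[[-2,5,10],[0.02,0.073,-0.073]],[[-4,10,25],[0.04,0.146,-0.146]],[[-5,15,45],[0.06,0.22,-0.22]],[[-7,20,65],[0.08,0.29,-0.29]],[[-8,25,90],[0.1,0.365,-0.365]],[[-10,30,115],[0.12,0.44,-0.44]],[[-11,33,136],[0.136,0.512,-0.509]],[[-11,33,136],[0.136,0.512,-0.509]],[[-11,33,136],[0.136,0.512,-0.509]],[[-11,33,136],[0.136,0.512,-0.509]]]'
python3 - <<'E'
from h import *
s=arm.get_state();print(s['ee_pos'],abs(s['qd']).max());im=arm.grab_frame('wrist');save(im,'w15')
a=arm.grab_frame('scene');b=arm.grab_frame('side')
save(cv2.hconcat([cv2.resize(a[130:250,170:290],(400,400),interpolation=cv2.INTER_CUBIC),cv2.resize(b[250:400,270:420],(400,400),interpolation=cv2.INTER_CUBIC)]),'c15')
P=np.array([.4659,-.3369,.0864]);print(goto(P-.055*a_pin,rpin()))
E
```

```text
time: 13.53
ee_pos: [0.4568, -0.3405, 0.1041]
orientation: [[0.829, 0.291, 0.478], [0.252, -0.957, 0.146], [0.5, -0.0, -0.866]]
wrist_force: [-0.7, 0.2, 0.8]
finger_gap: 0.0852
[ 0.4568 -0.3405  0.1041] 0.03532273265723204
(array([-2. , -2.2, 76.5]), array([ 0.0039, -0.0006,  0.001 ]))
```

View pics/w15.png

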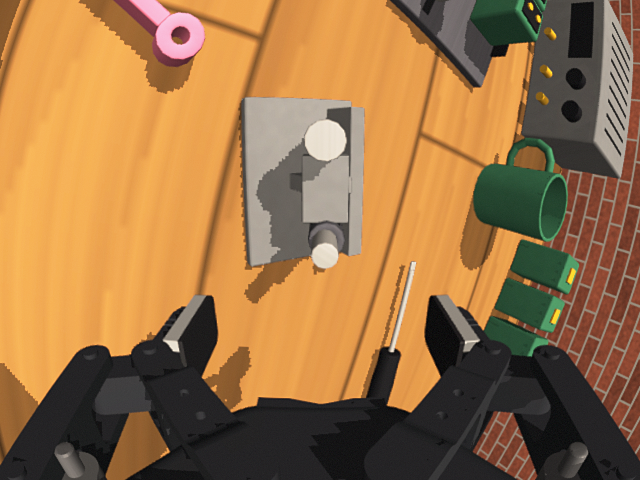

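View pics/c15.png

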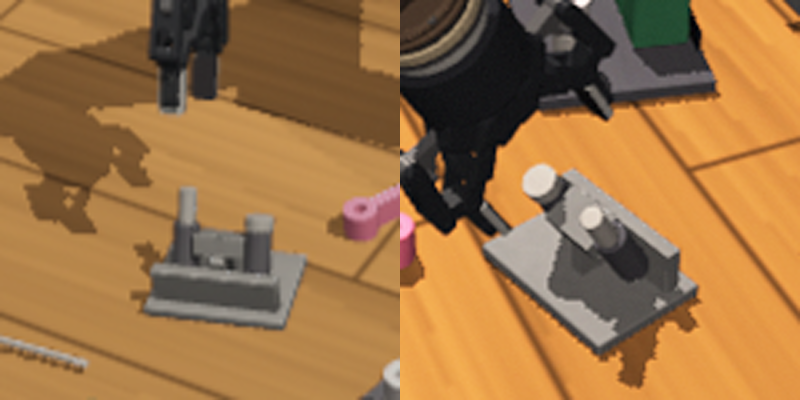

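```bash
python3 - <<'E'
from h import *
im=cv2.imread('pics/w15.png');cv2.imwrite('pics/w15c.png',cv2.resize(im[205:285,270:377],(800,600),interpolation=cv2.INTER_CUBIC))
m=arm.camera_model('wrist');
C=('wrist',m['intrinsics'],m['mount'])
for z in (.015,.02,.025): print(z,onz(C,(325,255.3),z)*1000)
print(onz(C,(325.3,236),.05)*1000)
print(proj(C,[[-.0017,0,.02],[.0006,0,.02]]))
E
```

```text
0.015 [ 1.0826 -2.1124 15.    ]
0.02 [ 1.1376 -0.3374 20.    ]
0.025 [ 1.1926  1.4376 25.    ]
[ 1.6201 -2.9935 50.    ]
[[320.067  255.8526]
 [324.0639 255.8525]]
```

View pics/w15c.png

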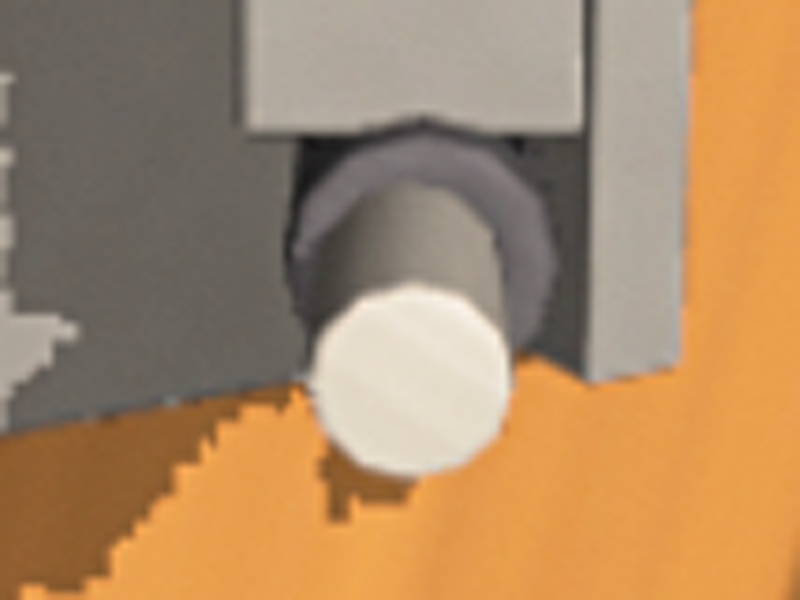

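Looking along the pin, its head is centred at (324.9,255.8), about 3 mm to +x of the finger centre line (column 320). I'll correct that and slide down along the axis.

```bash
python3 -m inch '[[[3,0,15],[0,0,0]],[[3,0,35],[0,0,0]],[[3,0,52],[0,0,0]],[[3,0,66],[0,0,0]],[[3,0,76],[0,0,0]],[[3,0,76],[0,0,0]],[[3,0,76],[0,0,0]]]'
python3 - <<'E'
from h import *
s=arm.get_state();print(s['ee_pos'],abs(s['qd']).max());im=arm.grab_frame('wrist');save(im,'w16')
a=arm.grab_frame('scene');b=arm.grab_frame('side')
save(cv2.hconcat([cv2.resize(a[150:230,190:270],(400,400),interpolation=cv2.INTER_CUBIC),cv2.resize(b[270:390,280:400],(400,400),interpolation=cv2.INTER_CUBIC)]),'c16')
E
```

```text
time: 14.27
ee_pos: [0.496, -0.329, 0.0404]
orientation: [[0.828, 0.293, 0.479], [0.254, -0.956, 0.145], [0.5, 0.002, -0.866]]
wrist_force: [0.2, -0.2, -0.2]
finger_gap: 0.0852
[ 0.496  -0.329   0.0404] 0.01669335715038989
```

View pics/w16.png

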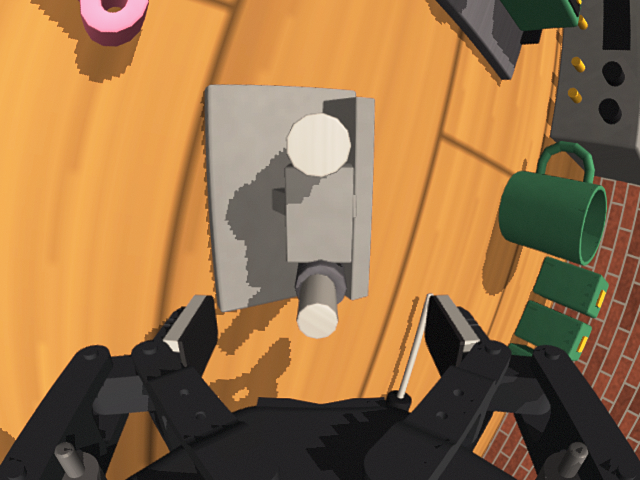

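View pics/c16.png

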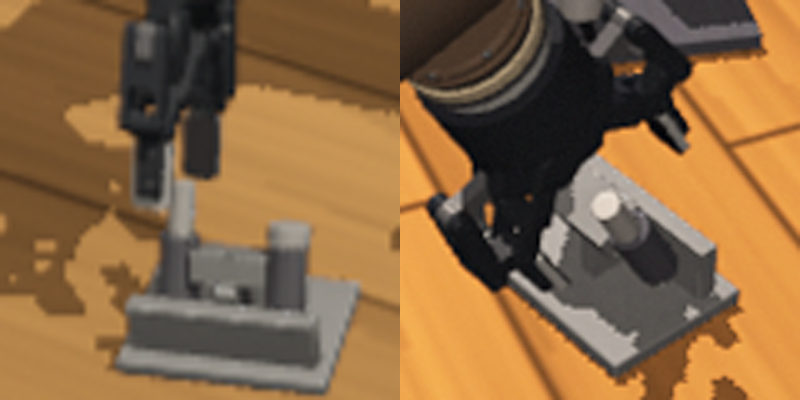

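```bash
python3 - <<'E'
from h import *
m=arm.camera_model('wrist');C=('wrist',m['intrinsics'],m['mount'])
for z in (-.05,-.055,-.06): print(z,onz(C,(317,320),z)*1000)
E
python3 -c "
import cv2
a=cv2.imread('pics/w16.png');cv2.imwrite('pics/w16c.png',cv2.resize(a[250:370,150:490],(800,282),interpolation=cv2.INTER_CUBIC))"
```

```text
-0.05 [ -2.7466   2.5989 -50.    ]
-0.055 [ -2.6832  -0.2323 -55.    ]
-0.06 [ -2.6197  -3.0634 -60.    ]
```

View pics/w16c.png

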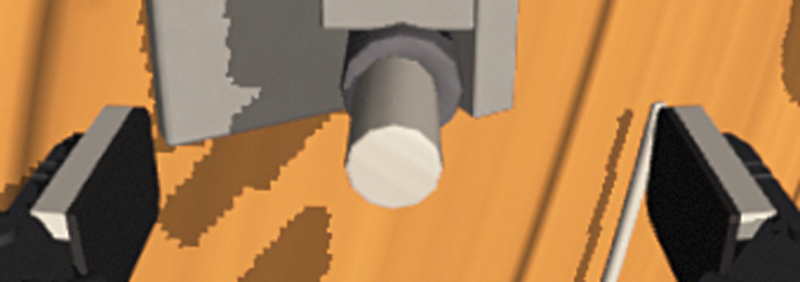

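Head and tube rim sit between the pads to within about 1.4 mm. I'll close.

```bash
python3 -m inch '[[[-0.8,0,0],[0,0,0]],[[-0.8,0,0],[0,0,0]],[[-0.8,0,0],[0,0,0]],[[-0.8,0,0],[0,0,0]],[[-0.8,0,0],[0,0,0]],[[-0.8,0,0],[0,0,0]],[[-0.8,0,0],[0,0,0]],[[-0.8,0,0],[0,0,0]]]' 1 100
python3 - <<'E'
from h import *
im=arm.grab_frame('wrist');save(im,'w17');save(cv2.resize(im[230:380,200:400],(800,600),interpolation=cv2.INTER_CUBIC),'w17c')
E
```

```text
time: 15.08
ee_pos: [0.4948, -0.3297, 0.0399]
orientation: [[0.828, 0.292, 0.479], [0.253, -0.956, 0.145], [0.5, 0.001, -0.866]]
wrist_force: [-2.8, 0.3, 4.0]
finger_gap: 0.0123
```

View pics/w17c.png

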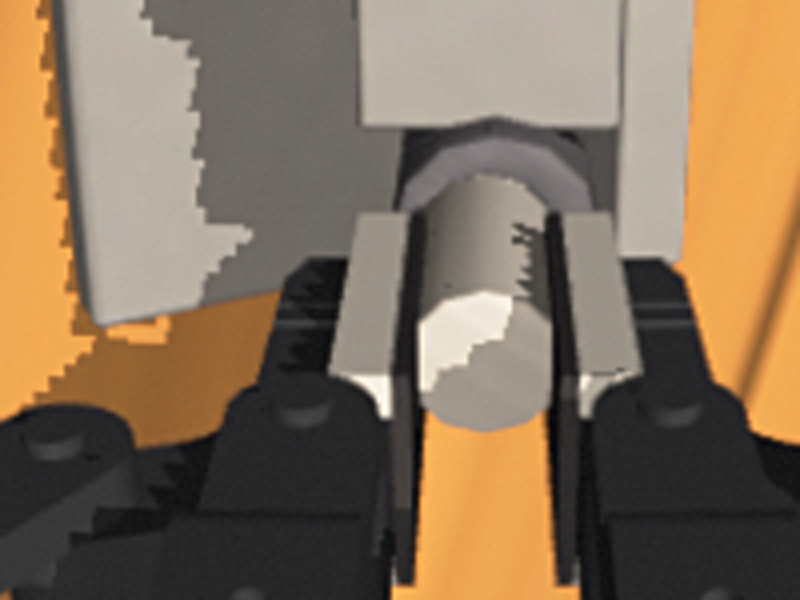

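The pads hold the head squarely, just above the tube rim. I'll draw it out along its axis.

```bash
python3 -m inch '[[[0,0,-8],[0,0,0]],[[0,0,-20],[0,0,0]],[[0,0,-35],[0,0,0]],[[0,0,-50],[0,0,0]],[[0,0,-65],[0,0,0]],[[0,0,-80],[0,0,0]],[[0,0,-95],[0,0,0]],[[0,0,-105],[0,0,0]],[[0,0,-105],[0,0,0]],[[0,0,-105],[0,0,0]]]'
python3 - <<'E'
from h import *
s=arm.get_state();print(s['ee_pos'])
im=arm.grab_frame('wrist');save(im,'w18')
a=arm.grab_frame('scene');b=arm.grab_frame('side');save(a,'s18');save(b,'d18')
save(cv2.hconcat([cv2.resize(a[120:240,170:290],(400,400),interpolation=cv2.INTER_CUBIC),cv2.resize(b[230:380,270:420],(400,400),interpolation=cv2.INTER_CUBIC)]),'c18')
E
```

```text
time: 15.97
ee_pos: [0.4442, -0.3451, 0.1309]
orientation: [[0.828, 0.291, 0.479], [0.253, -0.957, 0.144], [0.5, 0.002, -0.866]]
wrist_force: [-1.4, 0.8, -1.6]
finger_gap: 0.0126
[ 0.4442 -0.3451  0.1309]
```

View pics/w18.png

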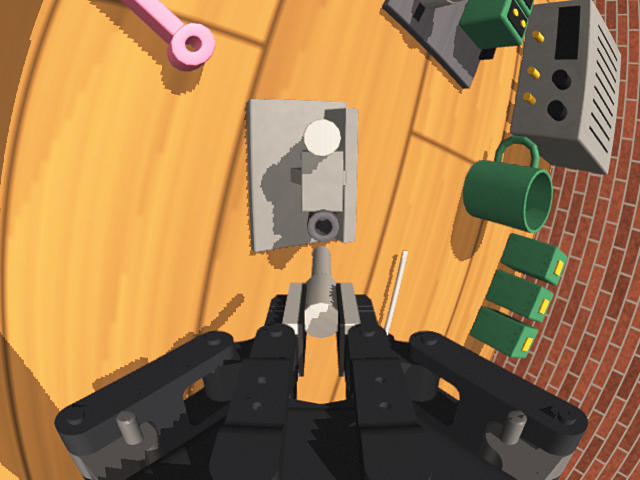

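View pics/c18.png

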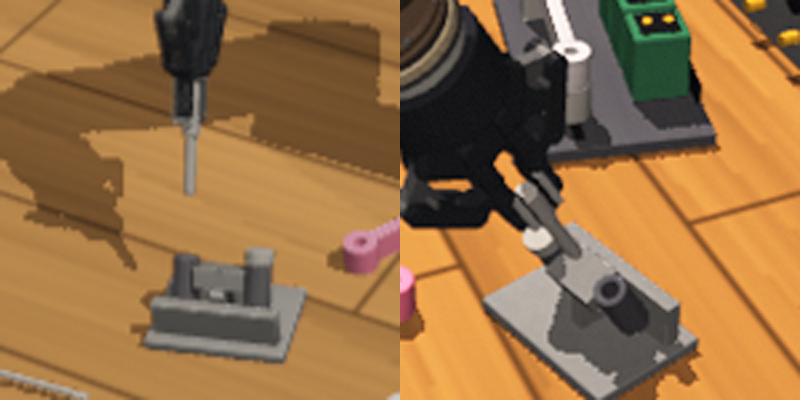

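The pin is out and held straight, with its tip at about wrist (321,249). I'll check its tool-frame tip position and plan the upright hover over the eye.

```bash
python3 - <<'E'
from h import *
im=cv2.imread('pics/w18.png');cv2.imwrite('pics/w18c.png',cv2.resize(im[235:365,250:390],(800,743),interpolation=cv2.INTER_CUBIC)[:600])
m=arm.camera_model('wrist');C=('wrist',m['intrinsics'],m['mount'])
for z in (-.05,-.055,-.06): print(z,proj(C,[[-.0017,0,z],[-.0017,0,z+.082]]))
S,D=cam('scene'),cam('side');T=pose()
# tip from outer cams
ps=(170+189/400*120,120+193/400*120);pd=(270+(577-400)/400*150,230+255/400*150)
q=tri([(S,ps),(D,pd)]);print('tip outer',q,proj(S,q)-ps,proj(D,q)-pd,'tool',T[:3,:3].T@(q-T[:3,3])*1000)
E
```

```text
-0.05 [[319.59   314.4067]
 [320.124  249.2064]]
-0.055 [[319.5405 320.5306]
 [320.1017 251.8943]]
-0.06 [[319.4881 327.0316]
 [320.0785 254.6999]]
tip outer [ 0.4542 -0.3399  0.1073] [[-0.249   0.1354]] [[-0.449  -0.1841]] tool [-1.7796 -0.9628 24.4595]
```

View pics/w18c.png

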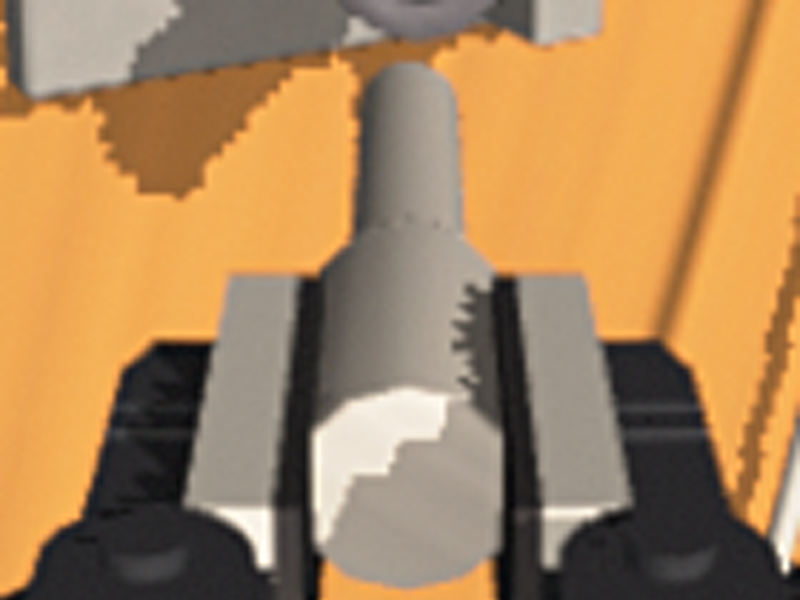

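The pin lies parallel to the tool axis on the finger centre line, with its tip about 26 mm beyond the reported TCP. Next it goes upright over the eye.

```bash
python3 - <<'E'
from h import *
T=pose()
print(goto([.5665,-.0754,.155],down(-.222),T))
print(goto([.48,-.30,.17],down(-.222),T))
E
```

```text
(array([ 181.9, -221.1,   75.5]), array([-0.1364, -0.5111,  0.5061]))
(array([ 61. , -31.6, -11.7]), array([-0.1364, -0.5111,  0.5061]))
```

```bash
python3 -m inch '[[[15,-15,-5],[-0.015,-0.05,0.05]],[[35,-40,0],[-0.03,-0.12,0.12]],[[57,-68,10],[-0.05,-0.19,0.19]],[[80,-96,20],[-0.07,-0.26,0.26]],[[103,-124,32],[-0.09,-0.33,0.33]],[[126,-152,44],[-0.11,-0.4,0.4]],[[149,-180,57],[-0.125,-0.47,0.47]],[[168,-204,68],[-0.1364,-0.511,0.506]],[[182,-221,75.5],[-0.1364,-0.511,0.506]],[[182,-221,75.5],[-0.1364,-0.511,0.506]],[[182,-221,75.5],[-0.1364,-0.511,0.506]],[[182,-221,75.5],[-0.1364,-0.511,0.506]]]'
cat > look2.py <<'E'
from h import *
import sys
n=sys.argv[1];T=pose();print(T[:3,3])
im=arm.grab_frame('wrist')
a=arm.grab_frame('scene');b=arm.grab_frame('side');save(im,'w'+n);save(a,'s'+n);save(b,'d'+n)
def cr(im,p): return cv2.resize(im[p[1]-60:p[1]+15,p[0]-50:p[0]+50],(400,300),interpolation=cv2.INTER_CUBIC)
c=cv2.resize(im[150:375,170:470],(800,600),interpolation=cv2.INTER_CUBIC)
save(cv2.hconcat([cr(a,(290,250)),cr(b,(334,262))]),'c'+n);save(c,'e'+n)
E
python3 look2.py 19
```

```text
time: 17.12
ee_pos: [0.567, -0.074, 0.1544]
orientation: [[0.976, -0.216, -0.001], [-0.216, -0.976, -0.001], [-0.001, 0.001, -1.0]]
wrist_force: [0.0, -0.1, -2.0]
finger_gap: 0.0121
[ 0.567  -0.074   0.1544]
```

View pics/e19.png

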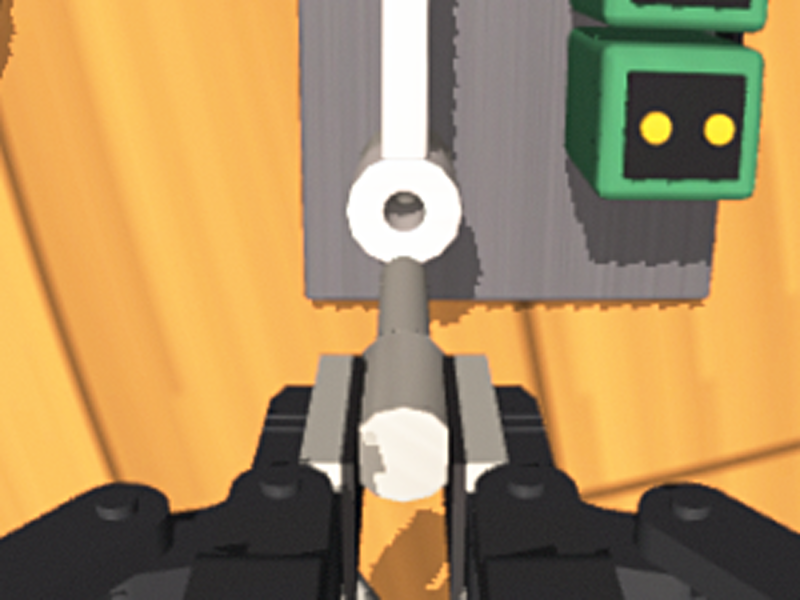

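View pics/c19.png

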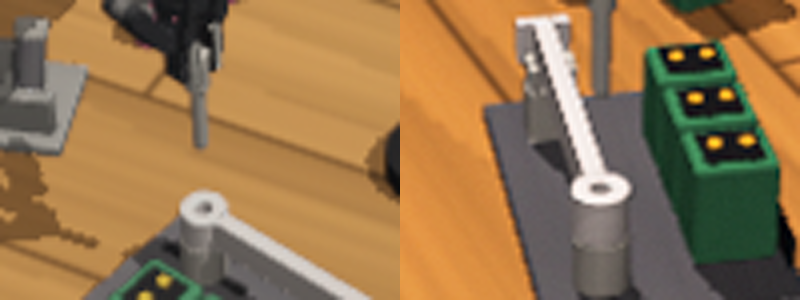

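```bash
python3 -m inch '[[[0,0,15],[0,0,0]],[[0,0,30],[0,0,0]],[[0,0,40],[0,0,0]],[[0,0,44],[0,0,0]],[[0,0,44],[0,0,0]],[[0,0,44],[0,0,0]],[[0,0,44],[0,0,0]]]'
python3 look2.py 20
```

```text
time: 17.85
ee_pos: [0.5675, -0.0769, 0.1128]
orientation: [[0.975, -0.221, 0.003], [-0.221, -0.975, -0.002], [0.003, 0.001, -1.0]]
wrist_force: [0.1, 0.8, -0.8]
finger_gap: 0.0123
[ 0.5675 -0.0769  0.1128]
```

View pics/e20.png

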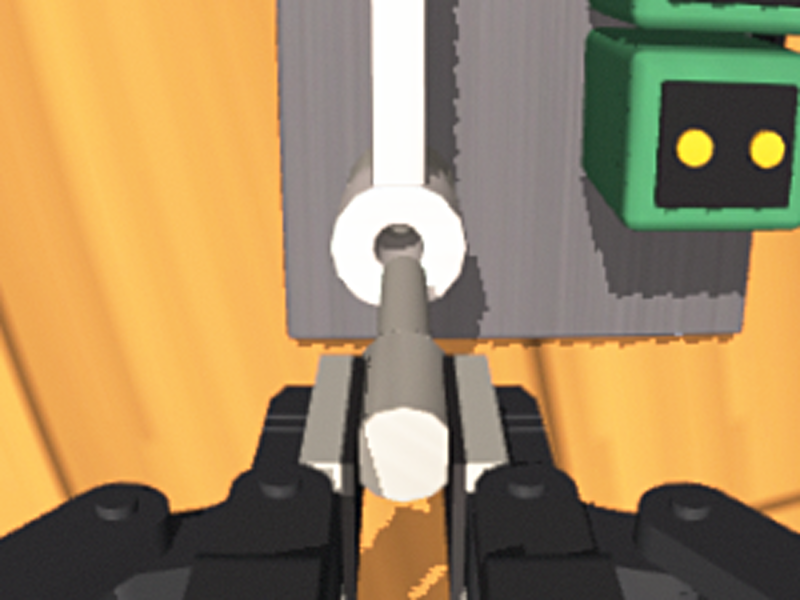

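View pics/c20.png

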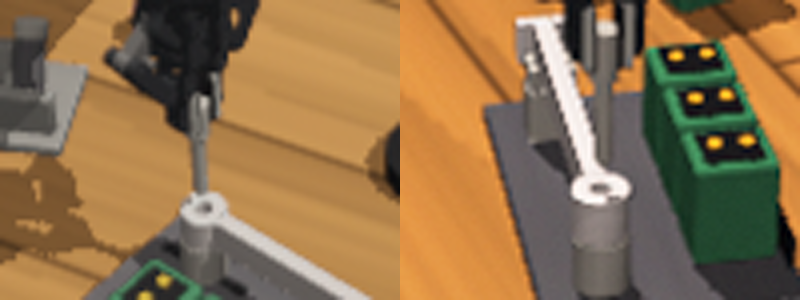

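```bash
python3 - <<'E'
from h import *
m=arm.camera_model('wrist');C=('wrist',m['intrinsics'],m['mount'])
ey=(170+399/2.667,150+243/2.667);print(ey)
for z in (.037,.040,.043): print(z,onz(C,ey,z)*1000)
hd=(170+404/2.667,150+453/2.667);print(hd)
for z in (-.053,-.056,-.059): print(z,onz(C,hd,z)*1000)
S,D=cam('scene'),cam('side')
e=np.array([.5654,-.0752,.073])
for c in (S,D): print(c[0],proj(c,e),proj(c,e+[0,0,.012]))
E
python3 - <<'E'
import cv2
a=cv2.imread('pics/s20.png');b=cv2.imread('pics/d20.png')
cv2.imwrite('pics/f20.png',cv2.hconcat([cv2.resize(a[220:260,270:310],(400,400),interpolation=cv2.INTER_CUBIC),cv2.resize(b[225:265,315:355],(400,400),interpolation=cv2.INTER_CUBIC)]))
E
```

```text
(319.6062992125984, 241.11361079865017)
0.037 [-2.39   -2.9169 37.    ]
0.04 [-2.402  -1.9788 40.    ]
0.043 [-2.4141 -1.0407 43.    ]
(321.48106486689164, 319.85376827896516)
-0.053 [ -1.3521   1.2882 -53.    ]
-0.056 [ -1.3559  -0.4093 -56.    ]
-0.059 [ -1.3597  -2.1069 -59.    ]
scene [[290.4693 240.7068]] [[290.2801 237.5289]]
side [[333.5376 248.0139]] [[333.5843 243.2455]]
```

View pics/f20.png

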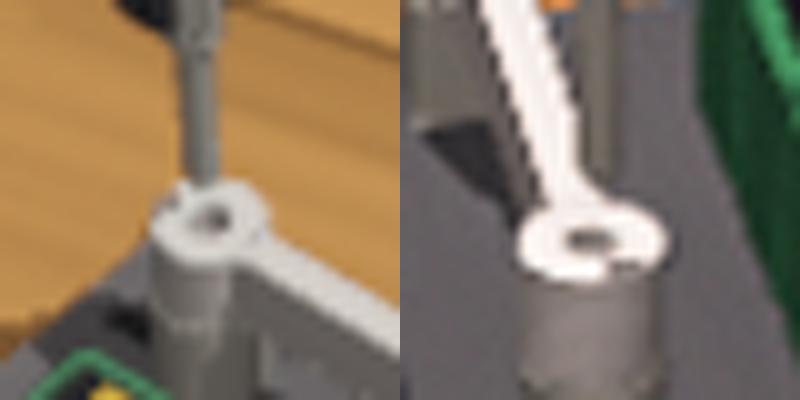

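The wrist view puts the tip about 1 mm to +x and 1.6 mm short in y, and the outer views agree in sign. I'll correct by (-1.3,-1.3) mm and lower the tip into the eye gently.

```bash
python3 -m inch '[[[-1.3,-1.3,0],[0,0,0]],[[-1.3,-1.3,4],[0,0,0]],[[-1.3,-1.3,8],[0,0,0]],[[-1.3,-1.3,11],[0,0,0]],[[-1.3,-1.3,13],[0,0,0]],[[-1.3,-1.3,15],[0,0,0]],[[-1.3,-1.3,15],[0,0,0]],[[-1.3,-1.3,15],[0,0,0]]]'
python3 look2.py 21
```

```text
time: 18.67
ee_pos: [0.5659, -0.0748, 0.0967]
orientation: [[0.975, -0.22, 0.001], [-0.22, -0.975, -0.002], [0.001, 0.001, -1.0]]
wrist_force: [-0.2, -0.3, -0.4]
finger_gap: 0.0124
[ 0.5659 -0.0748  0.0967]
```

View pics/e21.png

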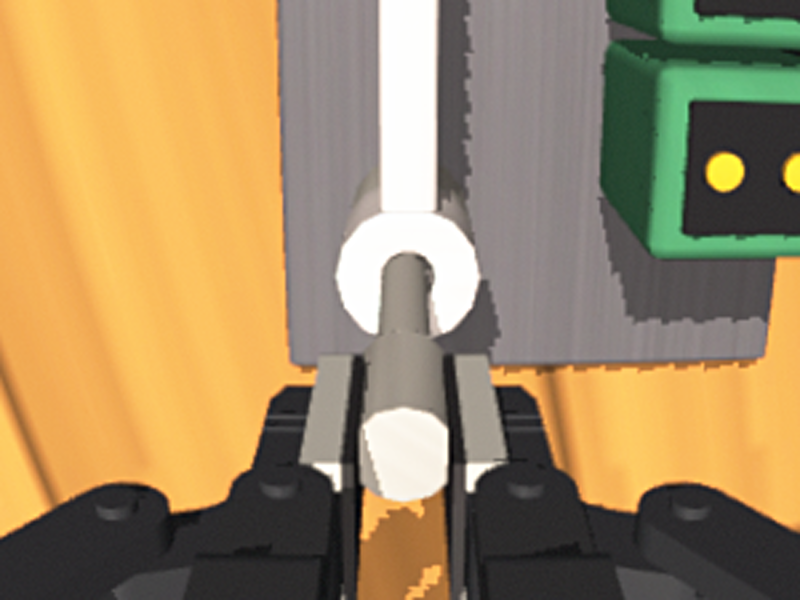

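View pics/c21.png

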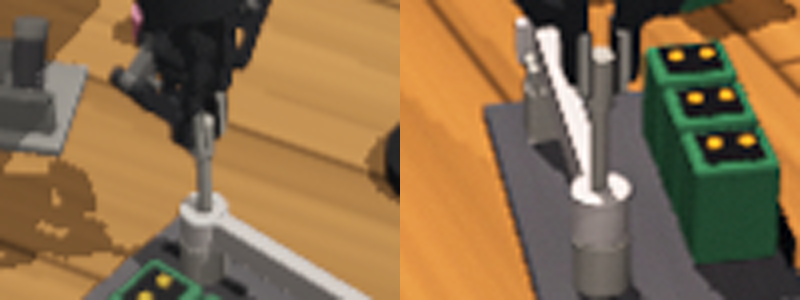

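The tip is at the bore mouth, centred to about 0.5 mm in every view. I'll lower it in small increments while watching the force.

```bash
python3 -m inch '[[[0.3,0,3],[0,0,0]],[[0.3,0,6],[0,0,0]],[[0.3,0,9],[0,0,0]],[[0.3,0,12],[0,0,0]],[[0.3,0,12],[0,0,0]]]'; python3 -m inch '[[[0,0,3],[0,0,0]],[[0,0,6],[0,0,0]],[[0,0,9],[0,0,0]],[[0,0,9],[0,0,0]]]'
```

```text
time: 19.23
ee_pos: [0.5659, -0.0749, 0.084]
orientation: [[0.975, -0.22, 0.0], [-0.22, -0.975, -0.001], [0.0, 0.001, -1.0]]
wrist_force: [0.3, 0.1, -0.9]
finger_gap: 0.0125
time: 19.57
ee_pos: [0.5658, -0.0748, 0.0749]
orientation: [[0.975, -0.22, -0.0], [-0.22, -0.975, -0.001], [0.0, 0.001, -1.0]]
wrist_force: [0.3, -0.2, -1.1]
finger_gap: 0.0123
```

```bash
python3 -m inch '[[[0,0,2],[0,0,0]],[[0,0,4],[0,0,0]],[[0,0,6],[0,0,0]],[[0,0,6],[0,0,0]]]'; python3 -m inch '[[[0,0,2],[0,0,0]],[[0,0,4],[0,0,0]],[[0,0,4],[0,0,0]]]'
```

```text
time: 19.9
ee_pos: [0.5663, -0.075, 0.0695]
orientation: [[0.975, -0.22, 0.001], [-0.22, -0.975, -0.002], [0.002, 0.001, -1.0]]
wrist_force: [0.6, -0.2, -0.4]
finger_gap: 0.0119
time: 20.15
ee_pos: [0.5668, -0.0754, 0.066]
orientation: [[0.975, -0.22, 0.002], [-0.22, -0.975, -0.003], [0.003, 0.002, -1.0]]
wrist_force: [1.2, -1.5, -1.0]
finger_gap: 0.0122
```

```bash
python3 -m inch '[[[0,0,2],[0,0,0]],[[0,0,4],[0,0,0]],[[0,0,5],[0,0,0]],[[0,0,5],[0,0,0]]]'; python3 -m inch '[[[0,0,2],[0,0,0]],[[0,0,4],[0,0,0]],[[0,0,4],[0,0,0]]]';python3 look2.py 22
```

```text
time: 20.48
ee_pos: [0.5667, -0.0755, 0.0607]
orientation: [[0.975, -0.22, 0.002], [-0.22, -0.975, -0.003], [0.003, 0.002, -1.0]]
wrist_force: [1.8, -2.8, -0.8]
finger_gap: 0.0122
time: 20.73
ee_pos: [0.5668, -0.0754, 0.0567]
orientation: [[0.975, -0.22, 0.002], [-0.22, -0.975, -0.003], [0.003, 0.002, -1.0]]
wrist_force: [1.7, -2.8, -0.3]
finger_gap: 0.0125
[ 0.5668 -0.0754  0.0567]
```

View pics/c22.png

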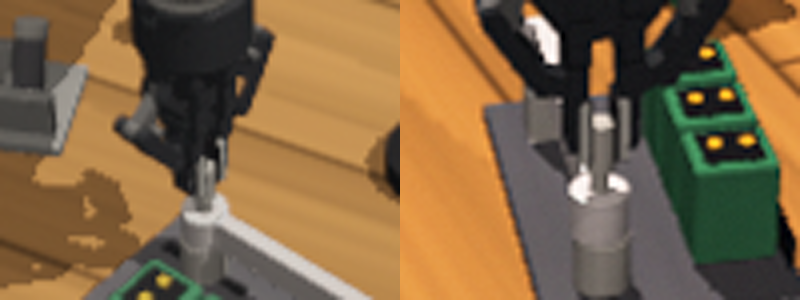

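The pin is entering the knuckle, with about 10 mm left. The lateral force is about 3 N. I'll continue past the ball.

```bash
python3 -m inch '[[[0,0,1.5],[0,0,0]],[[0,0,3],[0,0,0]],[[0,0,3],[0,0,0]]]'; python3 -m inch '[[[0,0,1.5],[0,0,0]],[[0,0,3],[0,0,0]],[[0,0,3],[0,0,0]]]'; python3 -m inch '[[[0,0,1.5],[0,0,0]],[[0,0,2],[0,0,0]],[[0,0,2],[0,0,0]]]'
```

```text
time: 21.13
ee_pos: [0.5669, -0.0753, 0.0547]
orientation: [[0.975, -0.22, 0.002], [-0.22, -0.975, -0.002], [0.003, 0.002, -1.0]]
wrist_force: [1.4, -4.2, 3.5]
finger_gap: 0.0123
time: 21.38
ee_pos: [0.5672, -0.0755, 0.0522]
orientation: [[0.975, -0.22, 0.003], [-0.22, -0.975, -0.003], [0.003, 0.002, -1.0]]
wrist_force: [0.7, -5.4, 4.6]
finger_gap: 0.0122
time: 21.63
ee_pos: [0.5674, -0.0756, 0.0512]
orientation: [[0.975, -0.22, 0.003], [-0.22, -0.975, -0.003], [0.003, 0.002, -1.0]]
wrist_force: [-1.4, -3.6, 9.8]
finger_gap: 0.0124
```

```bash
python3 -m inch '[[[0,0,1],[0,0,0]],[[0,0,2],[0,0,0]],[[0,0,2],[0,0,0]]]';python3 look2.py 23; python3 - <<'E'
import cv2
a=cv2.imread('pics/s23.png');b=cv2.imread('pics/d23.png')
cv2.imwrite('pics/f23.png',cv2.hconcat([cv2.resize(a[215:265,265:315],(400,400),interpolation=cv2.INTER_CUBIC),cv2.resize(b[220:270,310:360],(400,400),interpolation=cv2.INTER_CUBIC)]))
E
```

```text
time: 21.88
ee_pos: [0.5674, -0.0757, 0.0487]
orientation: [[0.975, -0.22, 0.003], [-0.22, -0.975, -0.003], [0.004, 0.002, -1.0]]
wrist_force: [0.3, -4.3, 6.1]
finger_gap: 0.0122
[ 0.5674 -0.0757  0.0487]
```

View pics/f23.png

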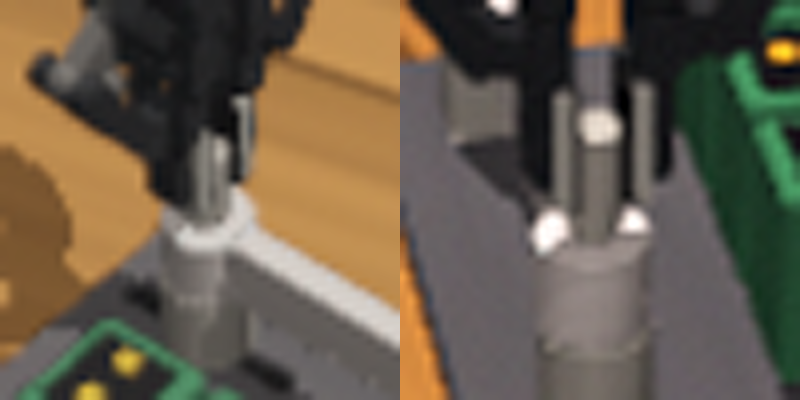

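```bash
python3 -m inch '[[[0,0,1],[0,0,0]],[[0,0,2],[0,0,0]],[[0,0,2],[0,0,0]]]'; python3 -m inch '[[[0,0,1],[0,0,0]],[[0,0,1.5],[0,0,0]],[[0,0,1.5],[0,0,0]]]'
```

```text
time: 22.28
ee_pos: [0.5675, -0.0757, 0.0476]
orientation: [[0.975, -0.22, 0.003], [-0.22, -0.975, -0.003], [0.003, 0.002, -1.0]]
wrist_force: [-1.8, -3.7, 12.6]
finger_gap: 0.0123
time: 22.53
ee_pos: [0.5674, -0.0757, 0.0461]
orientation: [[0.975, -0.22, 0.002], [-0.22, -0.975, -0.003], [0.003, 0.002, -1.0]]
wrist_force: [-1.7, -3.6, 12.5]
finger_gap: 0.0123
```

```bash
python3 -m inch '[[[0,0,1],[0,0,0]],[[0,0,1.5],[0,0,0]],[[0,0,1.5],[0,0,0]]]'; python3 look2.py 24; python3 - <<'E'
import cv2
a=cv2.imread('pics/s24.png');b=cv2.imread('pics/d24.png')
cv2.imwrite('pics/f24.png',cv2.hconcat([cv2.resize(a[215:265,265:315],(400,400),interpolation=cv2.INTER_CUBIC),cv2.resize(b[220:270,310:360],(400,400),interpolation=cv2.INTER_CUBIC)]))
E
```

```text
time: 22.78
ee_pos: [0.5675, -0.0757, 0.0459]
orientation: [[0.976, -0.22, 0.002], [-0.22, -0.976, -0.003], [0.002, 0.002, -1.0]]
wrist_force: [-6.1, -2.9, 18.5]
finger_gap: 0.0124
[ 0.5675 -0.0757  0.0459]
```

View pics/f24.png

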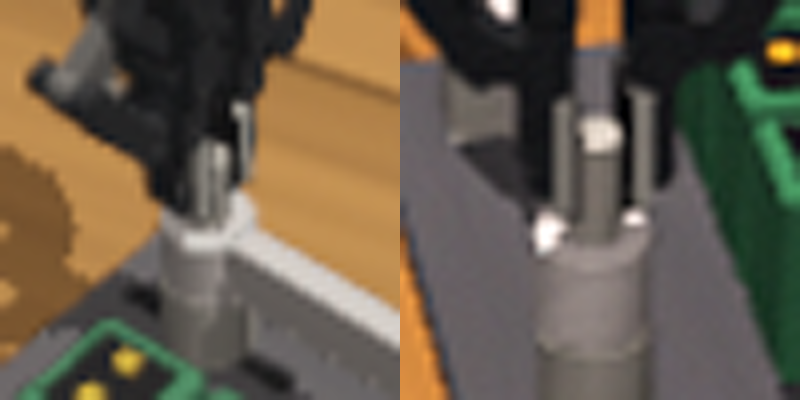

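View pics/e24.png

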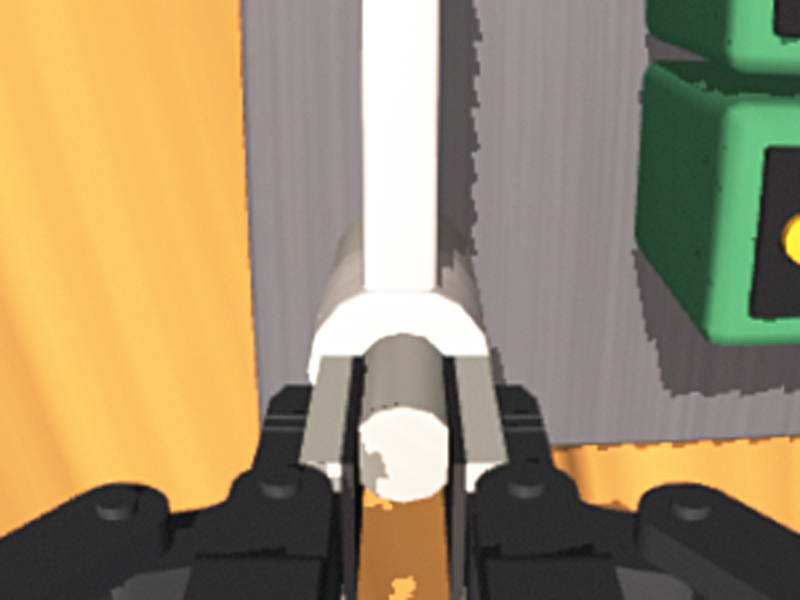

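z stopped at 45.9 mm while the force rose to 18.5 N, and no shank is visible between head and eye. One more firm press will confirm it is down.

```bash
python3 -m inch '[[[0,0,0.8],[0,0,0]],[[0,0,1.5],[0,0,0]],[[0,0,1.5],[0,0,0]]]'; python3 -m inch '[[[0,0,0.7],[0,0,0]],[[0,0,1.2],[0,0,0]],[[0,0,1.2],[0,0,0]]]'
```

```text
time: 23.18
ee_pos: [0.5676, -0.0758, 0.0459]
orientation: [[0.976, -0.22, 0.001], [-0.22, -0.976, -0.003], [0.002, 0.003, -1.0]]
wrist_force: [-7.8, -2.3, 23.5]
finger_gap: 0.0126
time: 23.43
ee_pos: [0.5678, -0.0758, 0.0458]
orientation: [[0.976, -0.22, 0.001], [-0.22, -0.976, -0.003], [0.002, 0.003, -1.0]]
wrist_force: [-10.4, -1.6, 29.3]
finger_gap: 0.0122
```

It is a hard stop: 29 N with no further travel. I'll relax most of the press, open partially and retreat straight up.

```bash
python3 -m inch '[[[0,0,-1.5],[0,0,0]],[[0,0,-3],[0,0,0]],[[0,0,-3],[0,0,0]]]'; python3 -m inch '[[[0,0,0],[0,0,0]],[[0,0,0],[0,0,0]],[[0,0,0],[0,0,0]],[[0,0,0],[0,0,0]],[[0,0,0],[0,0,0]]]' 0.55; python3 -m inch '[[[0,0,-10],[0,0,0]],[[0,0,-30],[0,0,0]],[[0,0,-60],[0,0,0]],[[0,0,-90],[0,0,0]],[[0,25,-120],[0,0,0]],[[0,50,-120],[0,0,0]],[[0,60,-120],[0,0,0]],[[0,60,-120],[0,0,0]],[[0,60,-120],[0,0,0]]]'; python3 look2.py 25; python3 - <<'E'
import cv2
a=cv2.imread('pics/s25.png');b=cv2.imread('pics/d25.png')
cv2.imwrite('pics/f25.png',cv2.hconcat([cv2.resize(a[200:275,260:335],(400,400),interpolation=cv2.INTER_CUBIC),cv2.resize(b[200:275,300:375],(400,400),interpolation=cv2.INTER_CUBIC)]))
E
```

```text
time: 23.68
ee_pos: [0.5675, -0.0757, 0.046]
orientation: [[0.976, -0.22, 0.003], [-0.22, -0.976, -0.003], [0.003, 0.002, -1.0]]
wrist_force: [-4.2, -3.4, 17.1]
finger_gap: 0.0124
time: 24.1
ee_pos: [0.5653, -0.0742, 0.0409]
orientation: [[0.975, -0.22, -0.001], [-0.22, -0.975, -0.0], [-0.001, 0.0, -1.0]]
wrist_force: [0.1, 0.3, -0.6]
finger_gap: 0.0383
time: 24.85
ee_pos: [0.5522, -0.1329, 0.1612]
orientation: [[0.975, -0.222, -0.001], [-0.222, -0.975, 0.0], [-0.001, 0.0, -1.0]]
wrist_force: [0.5, 1.0, -1.1]
finger_gap: 0.0389
[ 0.5522 -0.1329  0.1612]
```

View pics/f25.png

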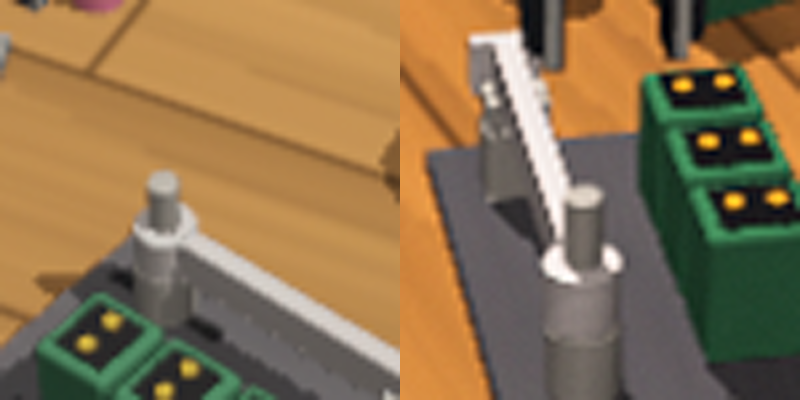

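View pics/w25.png

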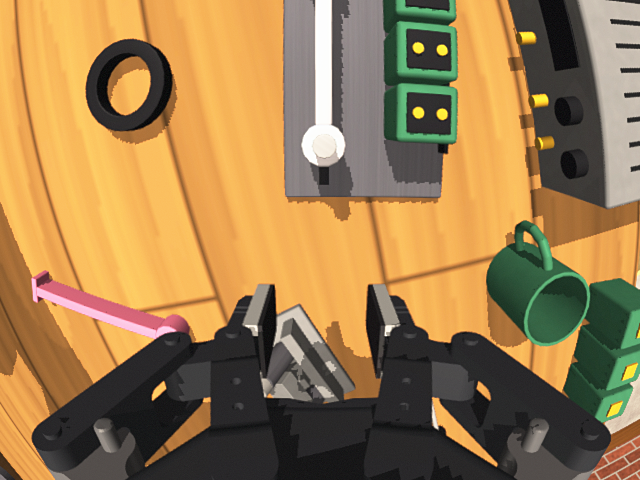

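Both outer views show the head seated on the eye, upright, with the gate in the keeper. I'll check the head-top height, which should be 103 mm.

```bash
python3 - <<'E'
from h import *
S,D,C=cam('scene'),cam('side'),cam('wrist')
ps,pd=(260+163/5.33,200+182/5.33),(300+185/5.33,200+195/5.33)
q=tri([(S,ps),(D,pd)]);print(q,proj(S,q)-ps,proj(D,q)-pd)
print('pred .103:',proj(S,[.5654,-.0752,.103]),proj(D,[.5654,-.0752,.103]),ps,pd)
im=cv2.imread('pics/w25.png');cv2.imwrite('pics/w25c.png',cv2.resize(im[110:185,275:375],(800,600),interpolation=cv2.INTER_CUBIC))
E
```

```text
[ 0.5679 -0.0731  0.1002] [[-0.2801  0.1818]] [[-0.3748 -0.174 ]]
pred .103: [[289.9921 232.6893]] [[333.6553 235.9982]] (290.5816135084428, 234.14634146341464) (334.70919324577864, 236.58536585365854)
```

View pics/w25c.png

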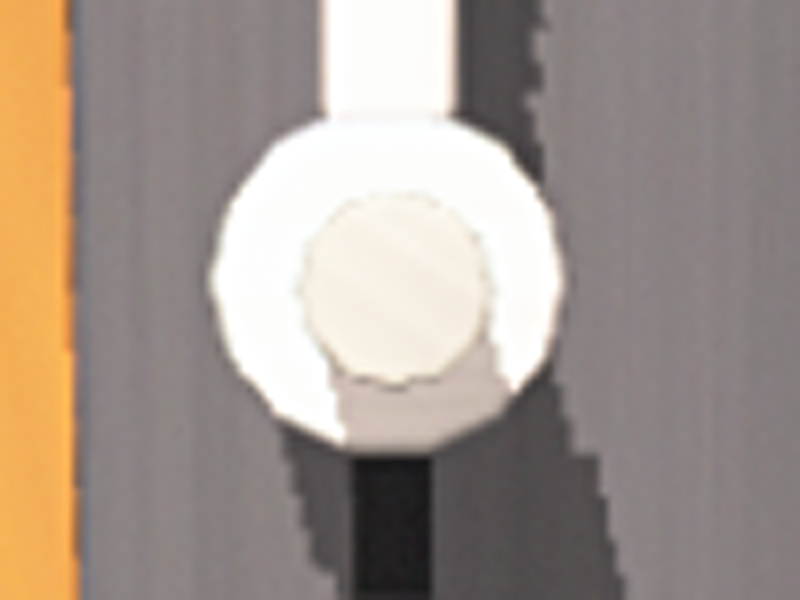

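View pics/s25.png

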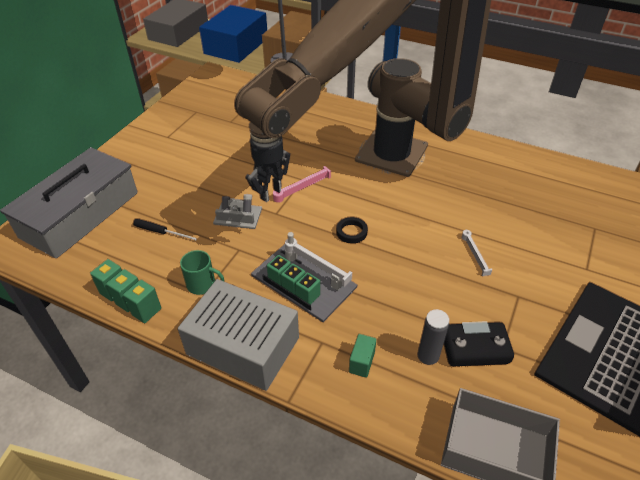

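From above, the head is concentric on the eye with its top at about 100-103 mm, and the bystanders are where they were. I'm handing in.

```bash
python3 -c "
from workcell import arm
print(arm.get_state()['time'],arm.job_done())"
```

```text
the job is handed in; nothing more can be done
25.0 None
```

The gate is refitted on the cradle and the long hinge pin is pushed fully home through the eye and knuckle. I handed in at 25 s of the 72 s allowed; no verdict is reported.

**What I did**
- **Gate:** I laid it with its eye on the knuckle and its tail between the keeper cheeks, then released it. Looking down through the eye, the knuckle's bore was less than 1 mm off centre.
- **Pin:** I drew it from the rack along its own axis and lowered it through both bores and past the catch. It met a hard stop at about 29 N total push, well under the 60 N ramming limit. I then let go and backed off.

**Last checks**
- **Seating:** From above, the head sits concentric on the eye and the pin stands upright. No shank shows between head and eye.
- **Height:** The outer cameras put the head top at 100 mm where 103 mm is expected. I read that difference as measurement error.
- **Bystanders:** By eye, the stub, rack, mug, tape, driver, pack, can and controller are all where they started.

**What failed or disagreed**
- **First grip on the gate closed on air:** The real fingertips sit about 33 mm short of the reported tool point, so I worked with that offset from then on.
- **Small position mismatches:** Camera and arm readings differed by 1 to 4 mm at times. I corrected the gate and pin positions from the pictures before lowering them.

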